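# Swap a dressing stick out of the bottom of the drain rack

### The job

First move the red and the blue dressing stick from the upper course on the drain rack to lie flat on the cork mat, then take the green stick from under them and seat it flat in the cradle. Next lay the white stick in the gap green left in the lower course, lengthwise and centred, and finally put red and blue back, each exactly where it was, so that the courses are staggered by half a length again. Leave the black and yellow sticks where they lie, and set the sticks down without dropping them, as they are brittle.

Things in the scene. Friction and masses are not known exactly. Their poses are not given: they have to be found in the camera images.
- green: Green dressing stick, a solid abrasive bar 25 x 75 x 24 mm (x, y, z of its frame; length along y), 70 to 140 g, rigid and grippable across its 25 mm width; origin at the centre of its underside, z up. At the start the middle one of the three in the lower course, partly covered by red and blue.
- red: Red dressing stick, a solid abrasive bar 25 x 75 x 24 mm (x, y, z of its frame; length along y), 70 to 140 g, rigid and grippable across its 25 mm width; origin at the centre of its underside, z up. At the start in the upper course, straddling the gap between green and one of its neighbours (left or right differs).
- blue: Blue dressing stick, a solid abrasive bar 25 x 75 x 24 mm (x, y, z of its frame; length along y), 70 to 140 g, rigid and grippable across its 25 mm width; origin at the centre of its underside, z up. At the start in the upper course, straddling the gap between green and its other neighbour.
- white: White dressing stick, a solid abrasive bar 25 x 75 x 24 mm (x, y, z of its frame; length along y), 70 to 140 g, rigid and grippable across its 25 mm width; origin at the centre of its underside, z up. At the start it lies alone on the black bench.
- black: Black dressing stick, a solid abrasive bar 25 x 75 x 24 mm (x, y, z of its frame; length along y), 70 to 140 g, rigid and grippable across its 25 mm width; origin at the centre of its underside, z up. At one end of the lower course.
- yellow: Yellow dressing stick, a solid abrasive bar 25 x 75 x 24 mm (x, y, z of its frame; length along y), 70 to 140 g, rigid and grippable across its 25 mm width; origin at the centre of its underside, z up. At the other end of the lower course.
- rack: Fixed steel drain rack: plate 55 x 300 x 10 mm (length along y), a thin upright 34 mm high at each end. Origin at the centre of its underside, z up. Sticks lie on it along rack y: lower course at y = -95, 0, +95 mm (20 mm gaps, undersides 10 mm above the bench), upper course at y = -47.5, +47.5 mm (undersides 34 mm above the bench). Its long sides are open.
- mat: Fixed cork mat on the bench, 120 x 130 x 3 mm (x, y, z); origin at the centre of its underside, its top is 3 mm above the bench. The side area, big enough for two sticks side by side.
- cradle: Fixed aluminium cradle with a blue cheek at each end, 75 x 115 x 30 mm (x, y, z). Origin at the centre of its underside, z up. Its floor is 12 mm above the bench; the seat is 45 mm (x) by 95 mm (y) between low rims along y (5 mm high, 4 mm thick; fingers can pass over them) and the end cheeks (18 mm above the floor). A stick lies in it along y.

How it is judged:
By the outcome, as a careful person would: the job done as asked, in the order asked, and still so for the second after the job is handed in, with the robot touching nothing.
It also fails if it takes over 125 s, if anything falls off the work surface, if the arm or the gripper's body presses on something with over 40 N, if the wrist force passes 120 N, or if a joint passes its speed limit or range.

### The arm

A 7-joint arm with a two-finger parallel gripper is mounted at the origin on the work surface. World frame = base frame: x ahead of the robot, y to its left, z up, the work surface at z = 0. Lengths are in m, angles in rad, forces in N, time in s.
With the tool pointing down it reaches from about 0.35 to 0.775 m from the base axis. Payload 3.1 kg.
Tool frame: the origin (TCP) lies between the finger pads; the fingertips stand robot.tips_ahead ahead of it and the grasp point (between the pads) is the TCP (robot.tips_ahead is the distance from the TCP to the fingertips, in m); y points along the fingers, z is the direction in which the jaws open and shut, and the axes are right-handed (so a half turn about y gives the same grasp; the last joint's range is limited). The gripper opens to 85 mm and grips with 20 to 120 N. Pads are 22 mm wide; open, the fingers measure 114 mm over their backs; the gripper's body (76 mm by 85 mm) begins 54 mm behind the grasp point. The pads swing forward as they close: fully open they stand 13 mm farther back than shut.
Start: joints at [1.141, 0.311, 0.014, 1.512, -0.004, 1.319, -0.027], TCP at [0.208, -0.509, 0.25] pointing down, gripper open.
Joint ranges: [-2.7, 2.7], [-0.3, 1.91], [-1.27, 1.3], [0.12, 2.57], [-1.44, 4.58], [0.2, 2.03], [-3.05, 3.05]. Speed limits (rad/s): [2.79, 2.79, 3.14, 3.14, 3.14, 3.14, 3.14].

### API

Orientations are given as a rotation vector (axis times angle).
In Python, from cell import robot, vision gives the robot as it stands.
- The arm moves only by the tool send_rows, never from a script. Its argument "deltas" is text: rows parted by semicolons, each of 5 numbers parted by spaces: the shift along the tool's x, y, z as a fraction of full scale, then the turn about the tool's y as a fraction of full scale, then the closure, from -1 (fully open) to 1 (shut), so that 0 is half open. A call has 1 to 5 rows; each row shifts and turns the pose as measured when the row begins, along the tool's axes as they then stand; what a row does not reach is not made up. Full scale, the value 1, is 0.25 m for a shift and pi rad for a turn. A row lasts 1/10 s, in which the tool goes at most 50 mm and 8.59 degrees, less where a joint would pass 70% of its speed; a pose out of reach is approached as far as the arm can. A call with a number of a shift or a turn outside -1 to 1 is refused whole. A call with a gripper value outside its range is refused whole. The fingers move at their own pace and stop on an object; "force" is the grip in N (left out, the last holds). Time passes only in rows, so rows that do not move let the fingers close. It gives the time, the measured TCP pose, the force and the opening at its end, in the units of the state.
- robot.get_state(): the state, without advancing time (a new reading comes with each control period).
- vision.camera(name): name is "side" or "top"; returns a dict with "img" (400x640x3 uint8, red, green, blue), "z_map" (400x640 float32, m along the optical axis (not along the pixel's ray), 0 where there is no reading), "intrinsics" (3x3 intrinsics, pixels), "world_from_camera" (4x4, takes a point from camera to world coordinates). Camera axes: x right, y up, looking along -z (the intrinsics and any distortion apply to the point x, -y, -z); pixel columns grow to the right and rows downward; lengths in m; the calibration is good to about 2 mm. A picture is of the moment at which its call begins.
- robot.close_job(): hands the job in, once; it reports no verdict.
The state is a dict: "clock": time; "q": joint angles; "qd": joint speeds; "effort": joint torques, N m; "eef_pos": TCP position; "orientation": TCP orientation; "contact_force": force on the tool from outside, world axes, zero at the start; "ft_torque": the same for the moment, N m; "opening": finger opening in m.
Only numpy, scipy, OpenCV 4.12 (cv2) and the standard library are available. Lean on these libraries where they do the work, as an engineer would, in place of code of your own. Each camera call takes 0.05 s, during which the arm holds its last target. There are 200 camera calls.

## Working session

There is one attempt and no reset: what is moved stays moved. The work goes in short steps, Python scripts to look and compute and a tool call to move; the robot and the scene stay as the last step left them, time stands still between calls to the robot, and variables do not carry over. Pictures are saved under pics/ and viewed, about 12 in all and at most 16, crops included, and the job is handed in when it is done.

Besides the shell and the picture viewer there is one more tool, called after ">>>" as name(argument=value, ...), one argument or row to a line, values as JSON. send_rows: Moves the arm, as the interface text tells. Shift numbers are shares of 0.25 m and turn numbers shares of pi rad, none past 1 either way. Its arguments: {"type":"object","properties":{"deltas":{"type":"string"},"force":{"type":"number"}},"required":["deltas"]}

```bash
ls; mkdir -p pics
python3 - <<'E'
from cell import robot, vision
import cv2, numpy as np
s=robot.get_state(); print(s, robot.tips_ahead)
for n in("top","side"):
    c=vision.camera(n); np.savez(f"pics/{n}0.npz",**c)
    cv2.imwrite(f"pics/{n}0.png",c["img"][...,::-1]); print(n,c["intrinsics"],c["world_from_camera"], [k for k in c])
E
```

```text
pics
{'clock': 0.0, 'q': array([ 1.14126391,  0.31174996,  0.01397881,  1.51307526, -0.00441466,
        1.31919854, -0.027222  ]), 'qd': array([-4.01395523e-04, -8.83275314e-05,  9.26388742e-05, -9.93953547e-04,
       -1.29045779e-03, -3.34633497e-04,  2.07968387e-05]), 'effort': array([-6.20045557e-04, -3.79914808e+01,  1.45643363e-01, -2.30591261e+01,
        1.21996566e-02,  1.37602421e-02, -1.11595665e-05]), 'eef_pos': array([ 0.20776154, -0.50850067,  0.24920031]), 'orientation': array([-0.39516287,  2.01143274, -2.00664471]), 'contact_force': array([-0.1315938 ,  0.07447653,  0.49519205]), 'ft_torque': array([-0.03514842, -0.0023473 ,  0.0353218 ]), 'opening': 0.08550689213694204} 0.019
top [[370.01819098   0.         322.48392001]
 [  0.         370.01819098 188.84241002]
 [  0.           0.           1.        ]] [[ 0.02988335  0.98347781 -0.17854516  0.46340902]
 [-0.99852866  0.02128634 -0.04987391 -0.01749539]
 [-0.04524932  0.17977286  0.98266689  0.76498597]
 [ 0.          0.          0.          1.        ]] ['img', 'z_map', 'intrinsics', 'world_from_camera']
side [[446.30830348   0.         315.44401088]
 [  0.         446.30830348 194.30520978]
 [  0.           0.           1.        ]] [[-0.78809594  0.36487182 -0.49575532  0.16617581]
 [-0.61541635 -0.4501115   0.64704123  0.55041907]
 [ 0.01294194  0.8150265   0.57927913  0.54225535]
 [ 0.          0.          0.          1.        ]] ['img', 'z_map', 'intrinsics', 'world_from_camera']
```

View pics/top0.png

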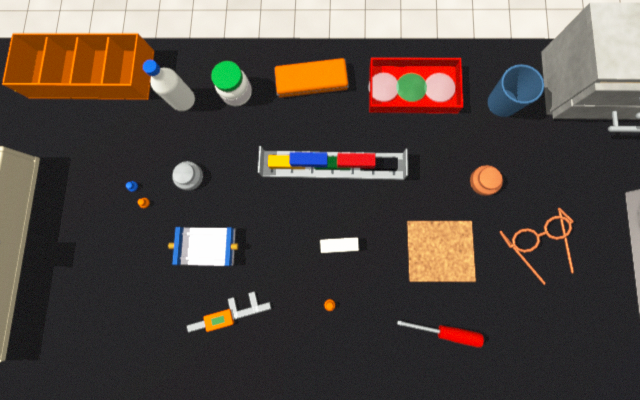

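View pics/side0.png

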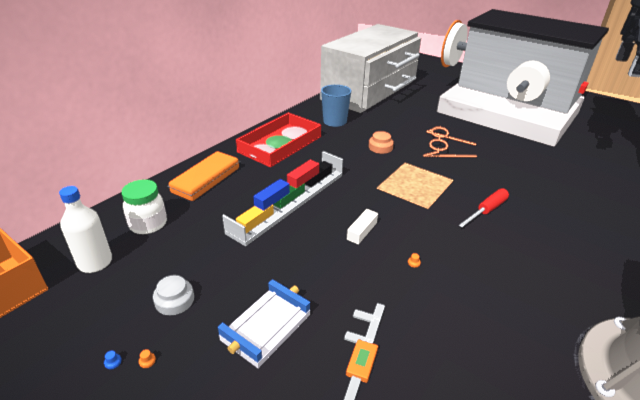

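The top view shows yellow (279,160), blue (308,158), green (333,162), red (356,159) and black (385,163) on the rack, which spans columns 260–407. White is at (339,245), the mat at (441,251) and the cradle at (205,246). The side view agrees. The left of the top image is +y.

```bash
cat > h.py <<'E'
from cell import robot, vision
import cv2, numpy as np
from scipy.spatial.transform import Rotation as R
def grab(n,save=None):
    c=vision.camera(n)
    if save: cv2.imwrite(f"pics/{save}.png",c["img"][...,::-1])
    return c
def cast(c,uv,z):
    "pixels (N,2) -> world points on plane z"
    K,T=c["intrinsics"],c["world_from_camera"]
    uv=np.asarray(uv,float).reshape(-1,2)
    d=np.c_[(uv[:,0]-K[0,2])/K[0,0],-(uv[:,1]-K[1,2])/K[1,1],-np.ones(len(uv))]@T[:3,:3].T
    return T[:3,3]+d*((z-T[2,3])/d[:,2])[:,None]
def cloud(c):
    v,u=np.mgrid[:400,:640]; K,T=c["intrinsics"],c["world_from_camera"]; Z=c["z_map"]
    p=np.stack([(u-K[0,2])/K[0,0]*Z,-(v-K[1,2])/K[1,1]*Z,-Z],-1)
    return p@T[:3,:3].T+T[:3,3]
HSV=dict(red=[(0,150,60),(6,255,255)],blue=[(110,150,60),(125,255,255)],green=[(50,120,30),(75,255,255)],
 yellow=[(20,150,80),(32,255,255)],white=[(0,0,150),(180,50,255)],mat=[(8,60,90),(22,190,255)],black=[(0,0,0),(180,255,60)])
def find(c,name,zt,near,r=0.08,zlo=None,zhi=None):
    "mask by colour, near a world xy, depth near the top face; minAreaRect of the top face"
    P=cloud(c); m=cv2.inRange(cv2.cvtColor(c["img"],cv2.COLOR_RGB2HSV),*map(np.array,HSV[name]))>0
    m&=np.hypot(P[...,0]-near[0],P[...,1]-near[1])<r
    m&=abs(P[...,2]-zt)<0.006
    n,l,st,_=cv2.connectedComponentsWithStats(m.astype(np.uint8))
    if n<2: return None
    k=1+st[1:,4].argmax(); cs,_=cv2.findContours((l==k).astype(np.uint8),0,1)
    w=cast(c,max(cs,key=len).reshape(-1,2),zt)[:,:2].astype(np.float32)
    (cx,cy),(a,b),ang=cv2.minAreaRect(w*1000)
    if a>b: ang-=90   # direction of the long side = ang+90
    yaw=(ang+90)%180-90   # rotation of stick y from world y
    return np.round([cx,cy,yaw,min(a,b),max(a,b),st[k,4],1000*np.median(P[l==k][:,2])],1)
E
cat > m0.py <<'E'
from h import *
for n in("top","side"):
    c=grab(n); print(n)
    g=lambda u,v,z:cast(T0,[[u,v]],z)[0][:2]
    if n=="top": T0=c
    for k,zt,uv in(("blue",.058,(308,158)),("red",.058,(356,159)),("green",.034,(333,162)),("yellow",.034,(279,160)),("black",.034,(385,163)),
                   ("white",.024,(339,245)),("mat",.003,(441,251)),("white",.012,(205,246))):
        print(k,find(c,k,zt,g(*uv,zt),.1 if k=="mat" else .06))
E
python3 m0.py
```

```text
top
blue [653.3  49.1   1.1  24.5  71.8 443.   57.9]
red [652.7 -32.9   1.1  24.4  49.  171.   57.8]
green [652.2   2.8 -88.9  18.3  21.   91.   33.5]
yellow [652.3 110.7   1.   25.3  46.2 255.   33.8]
black [ 652.  -106.4   -1.6   22.8   45.8  239.    33.7]
white [487.1 -15.8   4.9  24.7  74.7 474.   24. ]
mat [ 4.820e+02 -2.193e+02  1.500e+00  1.211e+02  1.321e+02  4.091e+03
  2.800e+00]
white [4.765e+02 2.616e+02 1.500e+00 7.280e+01 9.230e+01 1.544e+03 1.240e+01]
side
blue [6.525e+02 5.250e+01 1.000e-01 3.060e+01 8.000e+01 3.730e+02 5.750e+01]
red [660.9 -69.9  38.7   2.1  15.9   7.   58. ]
green [6.47e+02 6.00e+00 3.00e-01 1.88e+01 7.42e+01 8.00e+01 3.20e+01]
yellow [653.2 102.8  -1.9  30.   70.1 258.   33.6]
black [642.3 -89.9  19.   27.5  82.7 128.   33.4]
white [486.7 -11.9   5.4  27.5  82.3 398.   23.6]
mat [ 4.847e+02 -2.198e+02  1.500e+00  1.237e+02  1.374e+02  2.004e+03
  2.800e+00]
white [4.772e+02 2.574e+02 1.000e-01 7.830e+01 1.007e+02 2.577e+03 1.180e+01]
```

```bash
python3 - <<'E'
s=open('h.py').read()
s=s.replace('red=[(0,150,60),(6,255,255)]','red=[(0,150,60),(10,255,255)]').replace('cv2.cvtColor(c["img"],cv2.COLOR_RGB2HSV)','hsv(c)').replace('<0.006','<tol').replace('r=0.08,zlo=None,zhi=None','r=0.08,tol=.003')
s=s.replace('def find','''def hsv(c):
    H=cv2.cvtColor(c["img"],cv2.COLOR_RGB2HSV); h=H[...,0]; h[h>172]=0; return H
def go(x,y,z,yaw=None):
    "print shift in tool axes (fractions) and the turn about tool y for a goal TCP; yaw = stick yaw in deg (jaws across it)"
    s=robot.get_state(); A=R.from_rotvec(s["orientation"]).as_matrix(); turn=0
    if yaw is not None:
        # jaw direction z_tool should be along stick x = (cos,sin) or its opposite
        j=np.degrees(np.arctan2(A[1,2],A[0,2])); e=(yaw-j+90)%180-90
        turn=-np.radians(e)*np.sign(-A[2,1])  # tool y points down: a positive turn is negative about world z
    d=A.T@(np.array([x,y,z])-s["eef_pos"])
    print("pos",np.round(s["eef_pos"]*1000,1),"jaw",np.round(np.degrees(np.arctan2(A[1,2],A[0,2])),2),"tilt",np.round(A[2,1],5),"F",np.round(s["contact_force"],1),"open",round(s["opening"]*1000,1),"t",round(s["clock"],2))
    print("delta frac",np.round(d/.25,4),"turn frac",round(turn/np.pi,4),"after turn:",np.round((A@R.from_rotvec([0,turn,0]).as_matrix()).T@(np.array([x,y,z])-s["eef_pos"])/.25,4))
def find''')
open('h.py','w').write(s)
E
python3 m0.py; python3 -c "
from h import *
print(robot.get_state()['clock'])
go(.652,.049,.18,1.2)"
```

```text
top
blue [653.3  49.1   1.   24.5  71.9 415.   58. ]
red [652.9 -44.7   1.   24.3  72.7 439.   57.8]
green [652.2   2.8 -88.9  18.3  21.   91.   33.5]
yellow [653.4 110.7   1.1  23.3  46.2 246.   34. ]
black [ 652.1 -107.2    1.    20.8   44.4  231.    33.8]
white [487.1 -15.8   5.3  24.7  74.7 463.   23.9]
mat [ 4.820e+02 -2.193e+02  1.500e+00  1.211e+02  1.321e+02  3.922e+03
  2.800e+00]
white [477.4 261.    1.7  46.4  90.2 935.   12.1]
side
blue [654.1  51.2   1.2  28.1  78.1 329.   57.5]
red [653.9 -43.5  -0.   27.8  78.2 272.   57.8]
green [ 6.484e+02  4.800e+00 -1.000e-01  1.630e+01  7.180e+01  5.500e+01
  3.280e+01]
yellow [655.6 111.9   0.9  25.   50.3 229.   33.8]
black [ 644.3 -101.4   26.2   25.6   60.4   97.    33.8]
white [487.8 -14.4   4.7  25.9  77.5 363.   23.6]
mat [ 4.847e+02 -2.198e+02  1.500e+00  1.237e+02  1.374e+02  1.943e+03
  2.900e+00]
white [4.777e+02 2.574e+02 9.000e-01 7.650e+01 9.900e+01 2.216e+03 1.170e+01]
0.3
pos [ 207.9 -508.9  249.9] jaw -67.78 tilt -1.0 F [-0.1 -0.2 -0.2] open 85.2 t 0.3
delta frac [-2.4886  0.2806 -1.3939] turn frac -0.3832 after turn: [-2.1939  0.2806  1.8228]
```

```bash
python3 - <<'E'
s=open('h.py').read()
a=s.index('    cs,_=' ) if '    cs,_=' in s else s.index('k=1+st')
i=s.index('cs,_=cv2'); 
s=s[:i]+'''v,u=np.nonzero(l==k)
    w=cast(c,np.c_[u,v],zt)[:,:2]*1000; m=w.mean(0); ev,E=np.linalg.eigh(np.cov((w-m).T)); d=E[:,1]
    yaw=(np.degrees(np.arctan2(-d[0],d[1]))+90)%180-90
    return np.r_[np.round(m,1),round(yaw,2),np.round(np.sqrt(12*ev),1),len(w)]
'''
open('h.py','w').write(s)
E
python3 m0.py
```

```text
top
blue [6.532e+02 4.830e+01 2.200e-01 2.420e+01 7.310e+01 4.280e+02]
red [ 6.529e+02 -4.560e+01  3.700e-01  2.400e+01  7.460e+01  4.400e+02]
green [651.9    2.6  -80.11  16.9   23.4   89.  ]
yellow [653.3  112.3   -2.83  25.3   44.1  247.  ]
black [ 651.9  -107.      2.83   22.8    42.9   230.  ]
white [487.   -15.7    4.65  24.7   74.3  468.  ]
mat [ 4.812e+02 -2.194e+02  3.280e+00  1.199e+02  1.309e+02  3.909e+03]
white [477.3  260.6    1.64  44.6   90.3  932.  ]
side
blue [654.2   51.9    0.98  26.7   76.5  325.  ]
red [ 6.543e+02 -4.320e+01  1.100e-01  2.710e+01  7.770e+01  2.660e+02]
green [645.9    2.8    7.84  13.5   42.8   43.  ]
yellow [655.3  111.5   -1.27  25.7   50.2  230.  ]
black [ 650.2  -106.     15.04   19.8    61.4    99.  ]
white [487.8  -13.7    4.86  25.6   77.3  355.  ]
mat [ 4.823e+02 -2.165e+02  1.900e+00  1.218e+02  1.344e+02  1.937e+03]
white [ 476.1   254.7     7.43   74.5    88.8  2221.  ]
```

>>> send_rows(
  deltas="-0.2 0 -0.1 -0.05 -0.2;-0.2 0 -0.1 -0.05 -0.2;-0.2 0 -0.05 -0.05 -0.2;-0.2 0 0 -0.05 -0.2;-0.2 0 0 -0.05 -0.2",
  force=40,
)

```text
clock: 0.9
eef_pos: [0.3573, -0.3098, 0.2487]
orientation: [-0.976, 1.522, -1.529]
contact_force: [1.4, -0.8, -0.3]
opening: 0.0515
```

```bash
python3 -c "
from h import *
go(.653,.050,.12,0)"
```

```text
pos [ 357.3 -309.8  248.7] jaw -25.07 tilt -0.99997 F [ 1.4 -0.8 -0.3] open 51.5 t 0.9
delta frac [-1.8089  0.5011  0.4611] turn frac -0.1393 after turn: [-1.443   0.5011  1.1843]
```

>>> send_rows(
  deltas="-0.2 0.0 0.05 -0.0465 -0.2;-0.2 0 0.08 -0.0465 -0.2;-0.2 0 0.08 -0.0465 -0.2;-0.2 0.05 0.16 0 -0.2;-0.2 0.05 0.16 0 -0.2",
)

```text
clock: 1.4
eef_pos: [0.5047, -0.1108, 0.2306]
orientation: [-1.221, 1.19, -1.209]
contact_force: [0.4, -1.5, 0.2]
opening: 0.0513
```

```bash
python3 -c "
from h import *
go(.6537,.0501,.10,0)"
```

```text
pos [ 504.7 -110.8  230.6] jaw 0.82 tilt -0.99992 F [ 0.4 -1.5  0.2] open 51.3 t 1.4
delta frac [-0.6413  0.5175  0.6027] turn frac 0.0045 after turn: [-0.6498  0.5175  0.5934]
```

>>> send_rows(
  deltas="-0.13 0.07 0.12 0.0045 -0.2;-0.13 0.1 0.12 0 -0.2;-0.13 0.1 0.12 0 -0.2;-0.13 0.1 0.12 0 -0.2;-0.13 0.1 0.12 0 -0.2",
)

```text
clock: 1.9
eef_pos: [0.6569, 0.051, 0.1177]
orientation: [-1.208, 1.192, -1.227]
contact_force: [1.0, -0.8, 1.5]
opening: 0.0515
```

```bash
python3 -c "
from h import *
go(.6537,.0501,.10,0)"
```

```text
pos [656.9  51.  117.7] jaw -0.03 tilt -0.99979 F [ 1.  -0.8  1.5] open 51.5 t 1.9
delta frac [ 0.0025  0.0705 -0.014 ] turn frac -0.0002 after turn: [ 0.0025  0.0705 -0.014 ]
```

>>> send_rows(
  deltas="0.0025 0.06 -0.014 0 -0.2;0 0.05 0 0 -0.2;0 0 0 0 -0.2",
)

```text
clock: 2.2
eef_pos: [0.6532, 0.0592, 0.082]
orientation: [-1.214, 1.194, -1.211]
contact_force: [-0.9, 0.5, -0.5]
opening: 0.0512
```

```bash
python3 -c "
from h import *
go(.6537,.0501,.058,0)
t=grab('top')['img'][110:230,230:430];s=grab('side')['img'][120:260,200:360]
cv2.imwrite('pics/a1.png',np.vstack([cv2.resize(t,(500,300),interpolation=0),cv2.resize(s,(342,300),interpolation=0)[:, :].copy() if 0 else cv2.copyMakeBorder(cv2.resize(s,(342,300),interpolation=0),0,0,0,158,0)])[...,::-1])"
```

```text
pos [653.2  59.2  82. ] jaw 0.54 tilt -0.99995 F [-0.9  0.5 -0.5] open 51.2 t 2.2
delta frac [0.0359 0.0964 0.0009] turn frac 0.003 after turn: [0.0358 0.0964 0.0013]
```

View pics/a1.png

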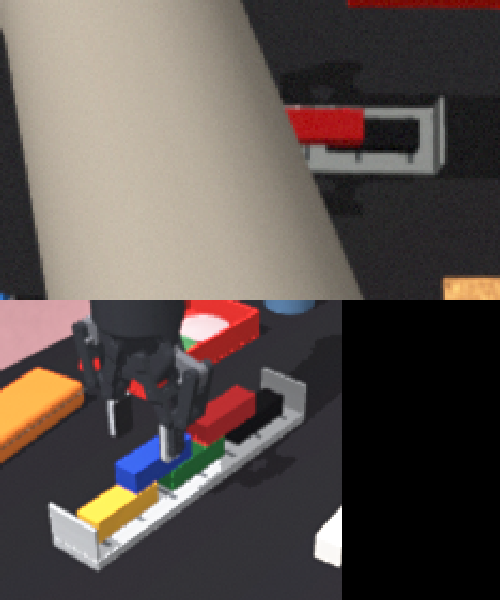

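The picture shows the fingers straddling blue crosswise, with the near finger at about (170,440) in the montage. The rack is untouched. The arm drifted 9 mm in y, so I'll correct that and descend.

>>> send_rows(
  deltas="0.036 0 0.001 0.003 -0.2;0 0 0 0 -0.2;0 0 0 0 -0.2",
)

```text
clock: 2.6
eef_pos: [0.6573, 0.0448, 0.0895]
orientation: [-1.199, 1.196, -1.231]
contact_force: [0.0, -0.2, 0.2]
opening: 0.0509
```

```bash
python3 -c "
from h import *
go(.6537,.0501,.058,0)"
```

```text
pos [657.3  44.8  89.5] jaw -0.42 tilt -0.99977 F [ 0.  -0.2  0.2] open 50.9 t 2.6
delta frac [-0.0223  0.1256 -0.0168] turn frac -0.0024 after turn: [-0.0224  0.1256 -0.0166]
```

```bash
python3 -c "
from h import *
for i in range(6):
    s=robot.get_state(); print(s['clock'],np.round(s['eef_pos']*1000,1),np.round(R.from_rotvec(s['orientation']).as_matrix()[2],3),np.round(s['qd'],3)); vision.camera('top')
go(.6537,.0501,.058,0)"
```

```text
2.6 [657.3  44.8  89.5] [ 0.01  -1.     0.019] [ 0.025 -0.018  0.019 -0.007  0.014  0.008 -0.   ]
2.65 [657.5  44.   89.6] [ 0.011 -1.     0.019] [-0.005  0.01   0.001 -0.     0.005 -0.002  0.   ]
2.7 [657.3  44.4  89.3] [ 0.01  -1.     0.019] [-0.011  0.01  -0.009  0.008 -0.004 -0.002 -0.001]
2.75 [657.   45.   88.8] [ 0.01  -1.     0.018] [-0.01   0.011 -0.008  0.006 -0.003  0.001 -0.001]
2.8 [656.8  45.5  88.6] [ 0.01  -1.     0.017] [-0.008  0.007 -0.005  0.005 -0.    -0.     0.   ]
2.85 [656.6  45.9  88.3] [ 0.009 -1.     0.017] [-0.004  0.004 -0.004  0.006 -0.     0.     0.   ]
pos [656.6  46.   88.2] jaw -0.31 tilt -0.99982 F [ 0.  -0.5  0.2] open 51.1 t 2.9
delta frac [-0.0173  0.1202 -0.0135] turn frac -0.0017 after turn: [-0.0174  0.1202 -0.0135]
```

Run:
```python
s=open('h.py').read()
s=s.replace('def go(x,y,z,yaw=None):','def go(x,y,z,yaw=None,n=0):').replace('    s=robot.get_state(); A=','    for i in range(n): vision.camera("top")\n    s=robot.get_state(); A=')
s=s.replace('"tilt",np.round(A[2,1],5)','"tilt",np.round(A[2,[0,2]],3)')
open('h.py','w').write(s)
```

>>> send_rows(
  deltas="-0.0173 0.055 -0.0135 -0.0017 -0.2",
)

```text
clock: 3.0
eef_pos: [0.6555, 0.05, 0.076]
orientation: [-1.199, 1.19, -1.227]
contact_force: [0.4, -0.4, 0.3]
opening: 0.0513
```

```bash
python3 -c "
from h import *
for i in range(4): go(.6537,.0501,.058,0,1)"
```

```text
pos [651.7  51.5  71.7] jaw 0.08 tilt [0.009 0.013] F [-1.8 -0.4 -2. ] open 51.7 t 3.05
delta frac [0.0053 0.0551 0.0073] turn frac 0.0005 after turn: [0.0053 0.0551 0.0073]
pos [650.9  51.4  71.5] jaw 0.11 tilt [0.009 0.011] F [-0.2  0.   0. ] open 51.3 t 3.1
delta frac [0.0049 0.0544 0.0107] turn frac 0.0006 after turn: [0.0049 0.0544 0.0107]
pos [651.5  51.1  72.2] jaw 0.1 tilt [0.009 0.012] F [-0.5 -0.3 -0. ] open 51.4 t 3.15
delta frac [0.0037 0.0571 0.0081] turn frac 0.0005 after turn: [0.0037 0.0571 0.0081]
pos [652.4  50.8  73. ] jaw 0.06 tilt [0.01  0.014] F [ 0.4 -0.1  1.4] open 51.0 t 3.2
delta frac [0.0021 0.0602 0.0045] turn frac 0.0003 after turn: [0.0021 0.0602 0.0045]
```

>>> send_rows(
  deltas="0.002 0.02 0.004 0 -0.2;0 0.02 0 0 -0.2;0 0.02 0 0 -0.2",
)

```text
clock: 3.5
eef_pos: [0.6547, 0.0503, 0.0579]
orientation: [-1.205, 1.192, -1.223]
contact_force: [0.4, -0.1, 0.7]
opening: 0.0512
```

```bash
python3 -c "
from h import *
go(.6537,.0501,.058,0,1);go(.6537,.0501,.058,0,3)"
```

```text
pos [653.9  50.   56.6] jaw 0.06 tilt [0.01  0.014] F [-0.5  0.5 -0.2] open 51.5 t 3.55
delta frac [-0.0004 -0.0054 -0.0006] turn frac 0.0004 after turn: [-0.0004 -0.0054 -0.0006]
pos [654.3  50.2  57.9] jaw 0.07 tilt [0.009 0.016] F [-0.4 -0.5 -0.3] open 51.1 t 3.7
delta frac [ 0.0004 -0.0003 -0.0025] turn frac 0.0004 after turn: [ 0.0004 -0.0003 -0.0025]
```

>>> send_rows(
  deltas="0 0 0 0 0.3;0 0 0 0 0.45;0 0 0 0 0.6;0 0 0 0 0.6;0 0 0 0 0.6",
  force=40,
)

```text
clock: 4.2
eef_pos: [0.6548, 0.0503, 0.0588]
orientation: [-1.204, 1.192, -1.223]
contact_force: [0.5, 0.8, -0.6]
opening: 0.024
```

```bash
python3 -c "
from h import *
go(.6537,.0501,.058,0,1)
s=grab('side')['img'][120:260,200:360]; cv2.imwrite('pics/a2.png',cv2.resize(s,(640,560),interpolation=0)[...,::-1])"
```

```text
pos [654.7  50.2  58.7] jaw 0.06 tilt [0.009 0.017] F [ 0.3 -0.4 -0.5] open 24.1 t 4.25
delta frac [ 0.0006  0.0029 -0.0042] turn frac 0.0003 after turn: [ 0.0006  0.0029 -0.0042]
```

View pics/a2.png

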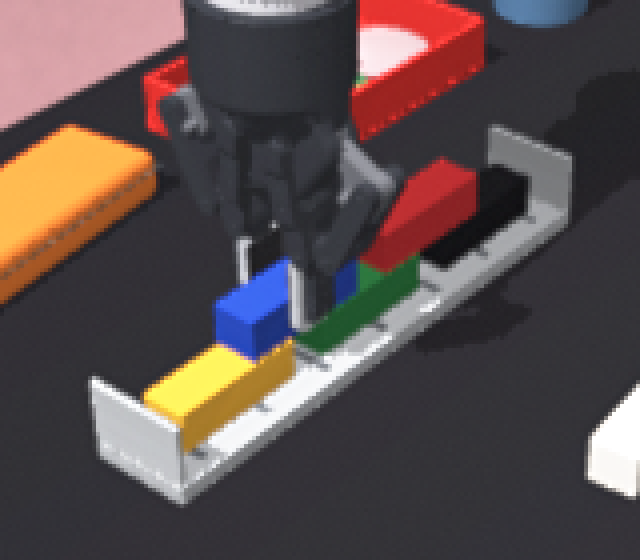

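Blue is gripped just above green: opening 24 mm, finger at (310,300), tip clear of green. The grasp TCP is (654.7, 50.2, 58.7). Lifting now.

>>> send_rows(
  deltas="0 -0.03 0 0 0.6;0 -0.07 0 0 0.6;0 -0.1 0 0 0.6;0.04 -0.08 -0.02 0 0.6;0.1 0 -0.055 0 0.6",
)

```text
clock: 4.8
eef_pos: [0.635, 0.0218, 0.1321]
orientation: [-1.204, 1.188, -1.213]
contact_force: [0.1, 0.3, -1.4]
opening: 0.024
```

>>> send_rows(
  deltas="0.115 0 -0.06 0 0.6;0.115 0 -0.06 0 0.6;0.115 0 -0.06 0 0.6;0.115 0 -0.06 0 0.6;0.115 0 -0.06 0 0.6",
)

```text
clock: 5.3
eef_pos: [0.5613, -0.1243, 0.1365]
orientation: [-1.201, 1.177, -1.212]
contact_force: [0.4, -0.7, -1.6]
opening: 0.0239
```

```bash
python3 -c "
from h import *
go(.5105,-.218,.0277,1.5)"
```

```text
pos [ 561.3 -124.3  136.5] jaw 0.91 tilt [0.004 0.025] F [ 0.4 -0.7 -1.6] open 23.9 t 5.3
delta frac [ 0.3701  0.431  -0.2198] turn frac -0.0033 after turn: [ 0.3678  0.431  -0.2236]
```

>>> send_rows(
  deltas="0.09 0.03 -0.055 -0.0033 0.6;0.09 0.05 -0.055 0 0.6;0.09 0.05 -0.055 0 0.6;0.06 0.05 -0.03 0 0.6;0.02 0.03 -0.01 0 0.6",
)

```text
clock: 5.8
eef_pos: [0.5115, -0.2234, 0.0863]
orientation: [-1.202, 1.167, -1.218]
contact_force: [0.4, -0.6, -0.7]
opening: 0.0238
```

```bash
python3 -c "
from h import *
go(.5105,-.218,.0277,1.5);go(.5105,-.218,.0277,1.5,3)"
```

```text
pos [ 511.5 -223.4   86.3] jaw 1.08 tilt [0.011 0.032] F [ 0.4 -0.6 -0.7] open 23.8 t 5.8
delta frac [-0.0243  0.2338 -0.0109] turn frac -0.0024 after turn: [-0.0243  0.2338 -0.0108]
pos [ 513.1 -220.1   86.8] jaw 1.28 tilt [0.009 0.033] F [-0.   0.3 -1.9] open 23.9 t 5.95
delta frac [-0.0109  0.2357 -0.0179] turn frac -0.0012 after turn: [-0.011   0.2357 -0.0178]
```

>>> send_rows(
  deltas="-0.011 0.04 -0.018 -0.001 0.6;0 0.05 0 0 0.6;0 0.05 0 0 0.6;0 0.04 0 0 0.6;0 0.02 0 0 0.6",
)

```text
clock: 6.45
eef_pos: [0.5149, -0.2109, 0.0346]
orientation: [-1.202, 1.151, -1.206]
contact_force: [0.1, -0.0, -1.4]
opening: 0.0244
```

```bash
python3 -c "
from h import *
go(.5105,-.218,.0277,1.5,3)"
```

```text
pos [ 515.1 -211.5   35.6] jaw 2.02 tilt [0.007 0.04 ] F [ 0.1 -0.1 -0.6] open 24.4 t 6.6
delta frac [ 0.0251  0.0309 -0.0206] turn frac 0.0029 after turn: [ 0.0253  0.0309 -0.0203]
```

>>> send_rows(
  deltas="0.004 0.01 -0.004 0 0.6;0 0.01 0 0 0.6;0 0.006 0 0 0.6",
)

```text
clock: 6.9
eef_pos: [0.5157, -0.2137, 0.0301]
orientation: [-1.2, 1.148, -1.21]
contact_force: [0.3, 0.5, -0.3]
opening: 0.0238
```

```bash
python3 -c "
from h import *
go(.5105,-.218,.0277,1.5,2)"
```

```text
pos [ 515.4 -213.6   29.9] jaw 1.98 tilt [0.009 0.042] F [-0.1  0.5 -0.7] open 24.3 t 7.0
delta frac [ 0.0167  0.0082 -0.0206] turn frac 0.0026 after turn: [ 0.0168  0.0082 -0.0205]
```

>>> send_rows(
  deltas="0 0.005 0 0 0.6;0 0.004 0 0 0.6",
)

```text
clock: 7.2
eef_pos: [0.5158, -0.2138, 0.028]
orientation: [-1.2, 1.148, -1.21]
contact_force: [-0.9, -0.5, -0.2]
opening: 0.0241
```

```bash
python3 -c "
from h import *
go(.5105,-.218,.0277,1.5,2)"
```

```text
pos [ 515.8 -213.8   27.9] jaw 1.98 tilt [0.009 0.043] F [ 0.2  1.2 -0.5] open 24.2 t 7.3
delta frac [ 0.0161  0.0002 -0.0218] turn frac 0.0026 after turn: [ 0.0163  0.0002 -0.0217]
```

>>> send_rows(
  deltas="0 0.004 0 0 0.6;0 0.004 0 0 0.6",
)

```text
clock: 7.5
eef_pos: [0.5159, -0.2138, 0.0278]
orientation: [-1.201, 1.148, -1.211]
contact_force: [-3.3, 0.8, 7.0]
opening: 0.0238
```

```bash
python3 -c "
from h import *
go(.5105,-.218,.0277,1.5,1)
c=grab('side'); cv2.imwrite('pics/a3.png',cv2.resize(c['img'][130:250,340:500],(640,480),interpolation=0)[...,::-1])"
```

```text
pos [ 515.9 -213.8   27.8] jaw 1.98 tilt [0.01  0.042] F [-2.2  0.4  6.9] open 24.1 t 7.55
delta frac [ 0.016  -0.0003 -0.0222] turn frac 0.0027 after turn: [ 0.0162 -0.0003 -0.022 ]
```

View pics/a3.png

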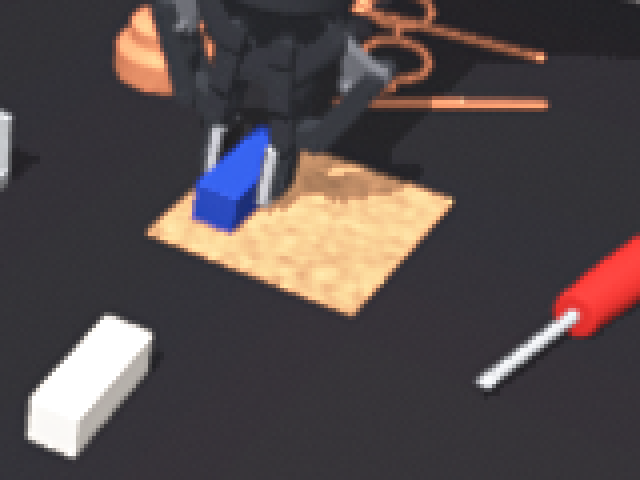

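The picture shows blue resting on the mat's near-left part at about (235,185), with 7 N of contact. Next I release, rise, and go back to the rack for red.

>>> send_rows(
  deltas="0 0 0 0 0.3;0 0 0 0 -0.1;0 0 0 0 -0.2;0 -0.02 0 0 -0.2;0 -0.08 0 0 -0.2",
)

```text
clock: 8.1
eef_pos: [0.5131, -0.2129, 0.0512]
orientation: [-1.202, 1.152, -1.207]
contact_force: [0.1, -0.1, 0.5]
opening: 0.0513
```

>>> send_rows(
  deltas="0 -0.15 0 0 -0.2;0 -0.15 0.04 -0.0 -0.2;-0.1 0 0.08 0 -0.2;-0.12 0 0.1 0 -0.2;-0.12 0 0.1 0 -0.2",
)

```text
clock: 8.6
eef_pos: [0.5875, -0.1331, 0.1351]
orientation: [-1.199, 1.159, -1.226]
contact_force: [0.5, -0.5, -0.3]
opening: 0.0513
```

```bash
python3 -c "
from h import *
go(.6539,-.0444,.058,0)"
```

```text
pos [ 587.5 -133.1  135.1] jaw 1.04 tilt [0.015 0.041] F [ 0.5 -0.5 -0.3] open 51.3 t 8.6
delta frac [-0.3549  0.3137  0.2593] turn frac 0.0058 after turn: [-0.3596  0.3137  0.2527]
```

>>> send_rows(
  deltas="-0.1 0.03 0.07 0.0058 -0.2;-0.1 0.05 0.07 0 -0.2;-0.08 0.05 0.06 0 -0.2;-0.05 0.04 0.04 0 -0.2;-0.02 0.02 0.01 0 -0.2",
)

```text
clock: 9.1
eef_pos: [0.6585, -0.0346, 0.0914]
orientation: [-1.183, 1.163, -1.235]
contact_force: [-0.1, 0.1, -0.3]
opening: 0.0515
```

```bash
python3 -c "
from h import *
go(.6539,-.0444,.058,0,3)"
```

```text
pos [657.5 -37.6  92. ] jaw 0.25 tilt [0.012 0.049] F [ 0.1 -0.7  0.5] open 51.5 t 9.25
delta frac [ 0.0253  0.1353 -0.0211] turn frac 0.0014 after turn: [ 0.0254  0.1353 -0.021 ]
```

```bash
python3 -c "
from h import *
for t,*v in [(0,-.395,2.011,-2.007),(.9,-.976,1.522,-1.529),(1.4,-1.221,1.19,-1.209),(1.9,-1.208,1.192,-1.227),(2.2,-1.214,1.194,-1.211),(2.6,-1.199,1.196,-1.231),(3,-1.199,1.19,-1.227),(3.5,-1.205,1.192,-1.223),(4.2,-1.204,1.192,-1.223),(4.8,-1.204,1.188,-1.213),(5.3,-1.201,1.177,-1.212),(5.8,-1.202,1.167,-1.218),(6.45,-1.202,1.151,-1.206),(6.9,-1.2,1.148,-1.21),(7.5,-1.201,1.148,-1.211),(8.1,-1.202,1.152,-1.207),(8.6,-1.199,1.159,-1.226),(9.1,-1.183,1.163,-1.235)]:
    A=R.from_rotvec(v).as_matrix(); 
    # approach lean in world x,y ; radial/tangential
    print(t,np.round(A[:2,1]*1000,0))
print(np.round(robot.get_state()['q'],3), np.round(robot.get_state()['effort'],2))
"
```

```text
0 [-1.  2.]
0.9 [-3. -7.]
1.4 [  5. -11.]
1.9 [ 15. -14.]
2.2 [ 7. -7.]
2.6 [ 19. -10.]
3 [22. -9.]
3.5 [ 16. -10.]
4.2 [17. -9.]
4.8 [17. -4.]
5.3 [25. -4.]
5.8 [ 32. -10.]
6.45 [39. -6.]
6.9 [43. -8.]
7.5 [43. -9.]
8.1 [39. -6.]
8.6 [ 41. -15.]
9.1 [ 50. -10.]
[ 0.302  0.66  -0.438  1.437  0.319  1.064 -0.193] [-1.090e+00 -4.837e+01 -6.630e+00 -2.052e+01 -2.000e-02 -2.900e-01
 -1.000e-02]
```

>>> send_rows(
  deltas="0.02 -0.15 -0.02 0.0014 -0.2;0 -0.15 0 0 -0.2",
)

```text
clock: 9.45
eef_pos: [0.6434, -0.0465, 0.1621]
orientation: [-1.193, 1.18, -1.239]
contact_force: [1.5, 0.1, 0.8]
opening: 0.0512
```

```bash
python3 -c "
from h import *
for i in range(4): go(.6539,-.0444,.058,0,1)"
```

```text
pos [647.2 -46.2 169.9] jaw -0.25 tilt [0.015 0.046] F [1.5 0.2 3.5] open 51.3 t 9.5
delta frac [-0.0141  0.448   0.0062] turn frac -0.0014 after turn: [-0.0141  0.448   0.0062]
pos [648.  -45.7 168.4] jaw -0.23 tilt [0.015 0.048] F [1.3 0.6 0. ] open 51.3 t 9.55
delta frac [-0.0116  0.4422  0.0023] turn frac -0.0013 after turn: [-0.0116  0.4422  0.0024]
pos [646.7 -45.4 165.7] jaw -0.21 tilt [0.014 0.044] F [ 0.5 -0.2 -1.4] open 51.3 t 9.6
delta frac [-0.0105  0.4317  0.0098] turn frac -0.0012 after turn: [-0.0104  0.4317  0.0098]
pos [645.3 -45.2 163.4] jaw -0.18 tilt [0.014 0.04 ] F [ 0.1 -0.6 -0.5] open 51.3 t 9.65
delta frac [-0.0093  0.4225  0.0175] turn frac -0.001 after turn: [-0.0093  0.4225  0.0175]
```

>>> send_rows(
  deltas="0 0.05 0 0 -0.2;0 0.05 0 0 -0.2;0 0.05 0 0 -0.2;0 0.05 0 0 -0.2;0 0.05 0 0 -0.2",
)

```text
clock: 10.15
eef_pos: [0.6442, -0.0492, 0.0918]
orientation: [-1.194, 1.183, -1.24]
contact_force: [0.3, 0.3, -1.0]
opening: 0.0511
```

```bash
python3 -c "
from h import *
for i in range(4): go(.6539,-.0444,.058,0,1)"
```

```text
pos [642.2 -49.3  88.9] jaw -0.33 tilt [0.016 0.027] F [-0.4  0.5 -2.1] open 51.4 t 10.2
delta frac [-0.0219  0.1244  0.0432] turn frac -0.0019 after turn: [-0.0216  0.1244  0.0433]
pos [642.4 -49.3  90.1] jaw -0.33 tilt [0.016 0.027] F [-0.5 -0.  -0.1] open 51.5 t 10.25
delta frac [-0.0218  0.1294  0.0423] turn frac -0.0018 after turn: [-0.0216  0.1294  0.0425]
pos [643.7 -49.1  92. ] jaw -0.33 tilt [0.016 0.03 ] F [0.1 0.3 0.7] open 51.0 t 10.3
delta frac [-0.0211  0.1368  0.0367] turn frac -0.0018 after turn: [-0.0209  0.1368  0.0368]
pos [644.7 -48.9  93.5] jaw -0.33 tilt [0.016 0.033] F [-0.5  0.7 -0. ] open 51.4 t 10.35
delta frac [-0.0205  0.1427  0.0318] turn frac -0.0018 after turn: [-0.0203  0.1427  0.032 ]
```

>>> send_rows(
  deltas="-0.02 -0.15 0.03 -0.0018 -0.2;0 -0.15 0 0 -0.2",
)

```text
clock: 10.55
eef_pos: [0.6466, -0.0429, 0.1648]
orientation: [-1.205, 1.186, -1.23]
contact_force: [1.2, 0.8, 0.1]
opening: 0.0514
```

```bash
python3 -c "
from h import *
go(.6539,-.0444,.058,0,4);go(.6539,-.0444,.058,0,1)"
```

```text
pos [647.2 -44.1 165.8] jaw -0.05 tilt [0.017 0.025] F [-0.5 -0.5 -1.2] open 50.9 t 10.75
delta frac [-0.0063  0.4318  0.0159] turn frac -0.0003 after turn: [-0.0062  0.4318  0.0159]
pos [646.1 -44.4 164.2] jaw -0.06 tilt [0.017 0.022] F [ 0.2 -0.7  0.3] open 50.9 t 10.8
delta frac [-0.0072  0.4253  0.0218] turn frac -0.0003 after turn: [-0.0072  0.4253  0.0218]
```

>>> send_rows(
  deltas="0 0.05 0 0 -0.2;0 0.05 0 0 -0.2;0 0.05 0 0 -0.2;0 0.05 0 0 -0.2;0 0.05 0 0 -0.2",
)

```text
clock: 11.3
eef_pos: [0.645, -0.046, 0.0931]
orientation: [-1.21, 1.19, -1.23]
contact_force: [-0.4, 0.4, -0.1]
opening: 0.0516
```

```bash
python3 -c "
from h import *
go(.6539,-.0444,.058,0)"
```

```text
pos [645.  -46.   93.1] jaw -0.06 tilt [0.017 0.016] F [-0.4  0.4 -0.1] open 51.6 t 11.3
delta frac [-0.0087  0.1407  0.0334] turn frac -0.0003 after turn: [-0.0087  0.1407  0.0334]
```

>>> send_rows(
  deltas="-0.004 0.02 0.015 0 -0.2;-0.004 0.02 0.015 0 -0.2;0 0.02 0.004 0 -0.2;0 0.02 0 0 -0.2;0 0.015 0 0 -0.2",
)

```text
clock: 11.8
eef_pos: [0.6535, -0.0441, 0.0644]
orientation: [-1.212, 1.194, -1.228]
contact_force: [-0.3, 0.4, 0.1]
opening: 0.0515
```

```bash
python3 -c "
from h import *
go(.6539,-.0444,.0585,0,2)"
```

```text
pos [653.  -44.3  64.1] jaw -0.06 tilt [0.017 0.011] F [-0.2  0.  -0.2] open 51.1 t 11.9
delta frac [0.0002 0.0226 0.0032] turn frac -0.0003 after turn: [0.0002 0.0226 0.0032]
```

>>> send_rows(
  deltas="0 0.012 0.003 0 -0.2;0 0.01 0 0 -0.2;0 0 0 0 -0.2;0 0 0 0 0.2;0 0 0 0 0.3",
)

```text
clock: 12.4
eef_pos: [0.6547, -0.0445, 0.0597]
orientation: [-1.211, 1.193, -1.229]
contact_force: [-0.6, -0.8, -0.6]
opening: 0.03
```

>>> send_rows(
  deltas="0 0 0 0 0.45;0 0 0 0 0.6;0 0 0 0 0.6",
)

```text
clock: 12.7
eef_pos: [0.6548, -0.0445, 0.06]
orientation: [-1.211, 1.192, -1.229]
contact_force: [-1.2, 0.3, 0.2]
opening: 0.0239
```

```bash
python3 -c "
from h import *
go(.6539,-.0444,.0585,0,2)"
```

```text
pos [654.8 -44.5  60. ] jaw -0.07 tilt [0.017 0.014] F [ 0.1 -0.6 -1.4] open 24.0 t 12.8
delta frac [-0.0006  0.006  -0.0038] turn frac -0.0004 after turn: [-0.0006  0.006  -0.0038]
```

>>> send_rows(
  deltas="0 -0.03 0 0 0.6;0 -0.07 0 0 0.6;0 -0.1 -0.02 0 0.6;0.03 -0.08 -0.05 0 0.6;0.07 0 -0.08 0 0.6",
)

```text
clock: 13.3
eef_pos: [0.6166, -0.0638, 0.1321]
orientation: [-1.212, 1.19, -1.221]
contact_force: [0.6, -0.0, -1.0]
opening: 0.0241
```

>>> send_rows(
  deltas="0.075 0 -0.09 0 0.6;0.075 0 -0.09 0 0.6;0.075 0 -0.09 0 0.6;0.075 0 -0.09 0 0.6;0.075 0 -0.09 0 0.6",
)

```text
clock: 13.8
eef_pos: [0.5021, -0.1594, 0.1355]
orientation: [-1.21, 1.182, -1.221]
contact_force: [0.2, -0.2, -1.4]
opening: 0.0239
```

```bash
python3 -c "
from h import *
go(.457,-.214,.029,1.5)"
```

```text
pos [ 502.1 -159.4  135.5] jaw 0.56 tilt [0.014 0.018] F [ 0.2 -0.2 -1.4] open 23.9 t 13.8
delta frac [ 0.2108  0.4255 -0.1903] turn frac -0.0052 after turn: [ 0.2076  0.4255 -0.1938]
```

>>> send_rows(
  deltas="0.07 0 -0.07 -0.005 0.6;0.06 0.02 -0.06 0 0.6;0.045 0.04 -0.04 0 0.6;0.015 0.05 -0.01 0 0.6;0 0.05 0 0 0.6",
)

```text
clock: 14.3
eef_pos: [0.455, -0.2148, 0.0967]
orientation: [-1.217, 1.17, -1.22]
contact_force: [-0.9, 0.4, -1.0]
opening: 0.0238
```

```bash
python3 -c "
from h import *
go(.457,-.214,.029,1.5)"
```

```text
pos [ 455.  -214.8   96.7] jaw 1.1 tilt [0.02  0.021] F [-0.9  0.4 -1. ] open 23.8 t 14.3
delta frac [-0.0086  0.2707  0.0023] turn frac -0.0022 after turn: [-0.0086  0.2707  0.0023]
```

>>> send_rows(
  deltas="-0.004 0.05 0.002 -0.002 0.6;0 0.05 0 0 0.6;0 0.05 0 0 0.6;0 0.04 0 0 0.6;0 0.02 0 0 0.6",
)

```text
clock: 14.8
eef_pos: [0.4589, -0.2083, 0.0366]
orientation: [-1.221, 1.163, -1.202]
contact_force: [-0.2, 1.4, -1.3]
opening: 0.0241
```

>>> send_rows(
  deltas="0 0.01 0 0 0.6;0 0.01 0 0 0.6",
)

```text
clock: 15.0
eef_pos: [0.4593, -0.2074, 0.0305]
orientation: [-1.221, 1.163, -1.2]
contact_force: [-0.1, -0.3, -0.9]
opening: 0.024
```

```bash
python3 -c "
from h import *
go(.457,-.214,.029,1.5,2)"
```

```text
pos [ 459.  -207.5   30.6] jaw 2.07 tilt [0.012 0.018] F [-0.3 -0.1 -2.3] open 24.0 t 15.1
delta frac [ 0.0257  0.0064 -0.0092] turn frac 0.0032 after turn: [ 0.0258  0.0064 -0.009 ]
```

>>> send_rows(
  deltas="0 0.005 0 0 0.6;0 0.004 0 0 0.6;0 0.003 0 0 0.6",
)

```text
clock: 15.4
eef_pos: [0.46, -0.2082, 0.029]
orientation: [-1.22, 1.162, -1.203]
contact_force: [-1.4, 0.4, 5.5]
opening: 0.0243
```

```bash
python3 -c "
from h import *
go(.457,-.214,.029,1.5,1)"
```

```text
pos [ 460.  -208.2   29. ] jaw 2.04 tilt [0.014 0.02 ] F [-1.1  0.9  2. ] open 23.6 t 15.45
delta frac [ 0.0229 -0.     -0.0128] turn frac 0.003 after turn: [ 0.023  -0.     -0.0126]
```

>>> send_rows(
  deltas="0 0 0 0 0.3;0 0 0 0 0.05;0 0 0 0 0.05;0 -0.02 0 0 0.05;0 -0.08 0 0 0.05",
)

```text
clock: 15.95
eef_pos: [0.4583, -0.2078, 0.0533]
orientation: [-1.221, 1.164, -1.201]
contact_force: [0.1, -0.6, -0.3]
opening: 0.0407
```

>>> send_rows(
  deltas="0 -0.15 0 0 0.0;0 -0.15 0 0 -0.2",
)

```text
clock: 16.15
eef_pos: [0.4543, -0.2058, 0.1279]
orientation: [-1.224, 1.17, -1.194]
contact_force: [0.6, -0.2, 0.2]
opening: 0.0513
```

```bash
cat > m1.py <<'E'
from h import *
import sys
for n in("top","side"):
    c=grab(n,n+sys.argv[1]); print(n)
    for k,zt,xy in(("green",.034,(.653,.003)),("yellow",.034,(.653,.098)),("black",.034,(.653,-.092)),("white",.024,(.487,-.0145)),("blue",.027,(.5158,-.2138)),("red",.027,(.460,-.208))):
        r=find(c,k,zt,xy,.06); print(k,None if r is None else r.tolist())
go(.654,.003,.08,0)
E
python3 m1.py _1
```

```text
top
green [652.9, 2.1, -0.78, 23.2, 74.7, 403.0]
yellow [653.5, 97.3, -1.06, 24.2, 74.0, 413.0]
black [651.9, -92.8, 0.43, 22.3, 73.1, 382.0]
white [487.0, -15.7, 4.75, 24.8, 73.8, 465.0]
blue [515.6, -203.5, 2.84, 23.7, 54.1, 323.0]
red [460.6, -200.1, 3.29, 24.5, 59.0, 391.0]
side
green [654.1, 4.4, 0.98, 27.1, 77.1, 293.0]
yellow [655.4, 99.8, 0.48, 25.5, 76.0, 340.0]
black [654.0, -88.6, 0.03, 27.3, 74.3, 239.0]
white [487.7, -13.4, 5.07, 25.5, 77.0, 362.0]
blue [517.1, -211.3, 2.6, 26.2, 77.2, 229.0]
red [460.8, -207.0, 2.67, 25.1, 76.9, 244.0]
pos [ 458.9 -207.4  132.4] jaw 2.05 tilt [0.015 0.023] F [ 1.4 -0.1 -0. ] open 51.3 t 16.25
delta frac [-0.8166  0.216   0.8048] turn frac 0.0114 after turn: [-0.8448  0.216   0.7751]
```

View pics/top_1.png

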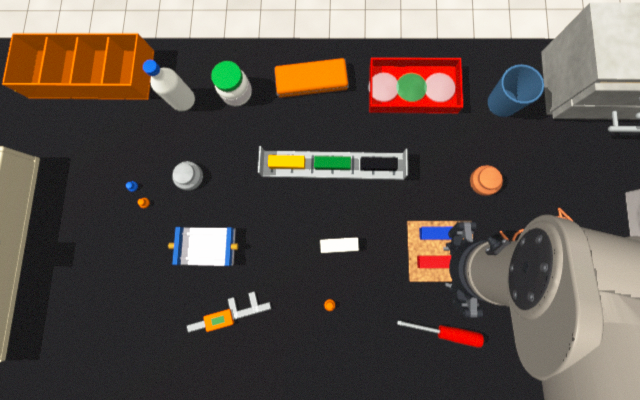

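The top view shows yellow (286,162), green (332,163) and black (380,164) still in place, and blue and red on the mat at (436,233) and (434,262). Green is next.

>>> send_rows(
  deltas="-0.06 0 0.06 0.0114 -0.2;-0.1 0 0.09 0 -0.2;-0.1 0 0.09 0 -0.2;-0.1 0 0.09 0 -0.2;-0.1 0 0.09 0 -0.2",
)

```text
clock: 16.75
eef_pos: [0.5636, -0.098, 0.1331]
orientation: [-1.201, 1.196, -1.248]
contact_force: [0.6, -1.6, 0.3]
opening: 0.0511
```

>>> send_rows(
  deltas="-0.1 0 0.09 0 -0.2;-0.1 0 0.09 0 -0.2;-0.08 0 0.07 0 -0.2;-0.03 0 0.03 0 -0.2",
)

```text
clock: 17.15
eef_pos: [0.6379, -0.0141, 0.1306]
orientation: [-1.202, 1.195, -1.242]
contact_force: [-0.1, -0.6, 0.2]
opening: 0.0514
```

```bash
python3 -c "
from h import *
go(.654,.0032,.037,0);go(.654,.0032,.037,0,2)"
```

```text
pos [637.9 -14.1 130.6] jaw -0.72 tilt [0.018 0.02 ] F [-0.1 -0.6  0.2] open 51.4 t 17.15
delta frac [-0.0769  0.3743  0.0559] turn frac -0.004 after turn: [-0.0762  0.3743  0.0568]
pos [637.2 -15.6 130.5] jaw -0.76 tilt [0.02  0.019] F [ 0.1 -0.   0.5] open 51.0 t 17.25
delta frac [-0.0835  0.3738  0.059 ] turn frac -0.0042 after turn: [-0.0827  0.3738  0.0601]
```

>>> send_rows(
  deltas="-0.03 0.04 0.02 -0.0042 -0.2;-0.03 0.05 0.02 0 -0.2;-0.02 0.05 0.015 0 -0.2;0 0.05 0 0 -0.2;0 0.04 0 0 -0.2",
)

```text
clock: 17.75
eef_pos: [0.6509, -0.003, 0.0681]
orientation: [-1.212, 1.19, -1.241]
contact_force: [-0.3, -0.3, -1.0]
opening: 0.0513
```

```bash
python3 -c "
from h import *
go(.654,.0032,.037,0)"
```

```text
pos [650.9  -3.   68.1] jaw -0.36 tilt [0.025 0.017] F [-0.3 -0.3 -1. ] open 51.3 t 17.75
delta frac [-0.028  0.124  0.01 ] turn frac -0.002 after turn: [-0.028   0.124   0.0101]
```

>>> send_rows(
  deltas="-0.014 0.025 0.008 -0.002 -0.2;-0.014 0.025 0.003 0 -0.2;0 0.025 0 0 -0.2;0 0.02 0 0 -0.2;0 0.01 0 0 -0.2",
)

```text
clock: 18.25
eef_pos: [0.6527, 0.0022, 0.0372]
orientation: [-1.219, 1.188, -1.235]
contact_force: [-0.5, -0.9, -0.2]
opening: 0.0513
```

```bash
python3 -c "
from h import *
go(.654,.0032,.037,0,2)"
```

```text
pos [652.6   2.1  37.3] jaw -0.07 tilt [0.027 0.012] F [ 0.8 -0.9  0.4] open 51.1 t 18.35
delta frac [-0.0045  0.0012  0.0055] turn frac -0.0004 after turn: [-0.0045  0.0012  0.0055]
```

>>> send_rows(
  deltas="-0.004 0 0.0055 0 -0.2;0 0 0 0 -0.1;0 0 0 0 0.2;0 0 0 0 0.3;0 0 0 0 0.45",
)

```text
clock: 18.85
eef_pos: [0.6556, 0.0031, 0.0394]
orientation: [-1.216, 1.186, -1.238]
contact_force: [-0.7, -0.0, -0.7]
opening: 0.024
```

>>> send_rows(
  deltas="0 0 0 0 0.6;0 0 0 0 0.6",
)

```text
clock: 19.05
eef_pos: [0.6555, 0.0031, 0.0393]
orientation: [-1.216, 1.186, -1.238]
contact_force: [0.4, -0.7, 0.8]
opening: 0.0238
```

```bash
python3 -c "
from h import *
go(.654,.0032,.037,0,1)"
```

```text
pos [655.5   3.1  39.3] jaw -0.09 tilt [0.027 0.016] F [-1.   0.4  0.4] open 23.8 t 19.1
delta frac [-0.0007  0.0093 -0.0061] turn frac -0.0005 after turn: [-0.0007  0.0093 -0.0061]
```

>>> send_rows(
  deltas="0 -0.03 0 0 0.6;0 -0.08 0 0 0.6;0 -0.12 0 0 0.6;-0.04 -0.1 -0.04 0 0.6;-0.09 0 -0.08 0 0.6",
)

```text
clock: 19.6
eef_pos: [0.6252, 0.0326, 0.1228]
orientation: [-1.216, 1.191, -1.246]
contact_force: [0.7, 1.1, -0.1]
opening: 0.0237
```

>>> send_rows(
  deltas="-0.12 0 -0.08 0 0.6;-0.12 0 -0.08 0 0.6;-0.12 0 -0.08 0 0.6;-0.12 0 -0.08 0 0.6;-0.12 0 -0.08 0 0.6",
)

```text
clock: 20.1
eef_pos: [0.526, 0.1856, 0.1209]
orientation: [-1.207, 1.191, -1.256]
contact_force: [-0.2, 0.7, -0.3]
opening: 0.0243
```

```bash
python3 -c "
from h import *
go(.4773,.259,.0413,1.6)"
```

```text
pos [526.  185.6 120.9] jaw -1.02 tilt [0.031 0.023] F [-0.2  0.7 -0.3] open 24.3 t 20.1
delta frac [-0.2997  0.3047 -0.207 ] turn frac -0.0145 after turn: [-0.3088  0.3047 -0.1931]
```

>>> send_rows(
  deltas="-0.1 -0.02 -0.07 -0.0145 0.6;-0.08 0 -0.05 0 0.6;-0.05 0 -0.03 0 0.6;-0.02 0 -0.01 0 0.6",
)

```text
clock: 20.5
eef_pos: [0.4791, 0.2566, 0.1256]
orientation: [-1.231, 1.15, -1.211]
contact_force: [0.9, 0.3, -0.5]
opening: 0.0241
```

```bash
python3 -c "
from h import *
for i in (0,2,2): go(.4773,.259,.0413,1.6,i)"
```

```text
pos [479.1 256.6 125.6] jaw 2.31 tilt [0.028 0.022] F [ 0.9  0.3 -0.5] open 24.1 t 20.5
delta frac [-0.0194  0.3367 -0.0144] turn frac 0.0039 after turn: [-0.0192  0.3367 -0.0146]
pos [480.  255.5 125.4] jaw 2.23 tilt [0.029 0.022] F [ 0.7  0.1 -1.5] open 23.8 t 20.6
delta frac [-0.0241  0.3356 -0.0176] turn frac 0.0035 after turn: [-0.0239  0.3356 -0.0179]
pos [481.4 253.1 125. ] jaw 2.01 tilt [0.03  0.022] F [-0.9 -1.  -0.3] open 23.6 t 20.7
delta frac [-0.0342  0.3337 -0.0229] turn frac 0.0023 after turn: [-0.0341  0.3337 -0.0232]
```

>>> send_rows(
  deltas="-0.017 0.04 -0.012 0.0023 0.6;-0.017 0.05 -0.01 0 0.6;0 0.05 0 0 0.6;0 0.05 0 0 0.6;0 0.04 0 0 0.6",
)

```text
clock: 21.2
eef_pos: [0.4799, 0.2554, 0.0621]
orientation: [-1.224, 1.163, -1.231]
contact_force: [-0.1, -0.6, -1.0]
opening: 0.024
```

```bash
python3 -c "
from h import *
go(.4773,.259,.0413,1.6)"
```

```text
pos [479.9 255.4  62.1] jaw 1.06 tilt [0.033 0.024] F [-0.1 -0.6 -1. ] open 24.0 t 21.2
delta frac [-0.0175  0.0824 -0.0123] turn frac -0.003 after turn: [-0.0176  0.0824 -0.0121]
```

>>> send_rows(
  deltas="-0.015 0.005 -0.01 -0.003 0.6;0 0.0 0 0 0.6",
)

```text
clock: 21.4
eef_pos: [0.4758, 0.2579, 0.0576]
orientation: [-1.234, 1.158, -1.223]
contact_force: [0.2, 0.8, -0.3]
opening: 0.0238
```

```bash
python3 -c "
from h import *
go(.4773,.259,.0413,1.6,2)
a=grab('top')['img'][190:300,130:280]; b=grab('side')['img'][250:380,190:340]
cv2.imwrite('pics/a4.png',np.hstack([cv2.resize(a,(400,350),interpolation=0),cv2.resize(b,(400,350),interpolation=0)])[...,::-1])"
```

```text
pos [476.6 257.2  58.2] jaw 1.55 tilt [0.036 0.02 ] F [-0.4  0.6 -1.4] open 23.8 t 21.5
delta frac [-0.0094  0.0674  0.0017] turn frac -0.0003 after turn: [-0.0094  0.0674  0.0017]
```

View pics/a4.png

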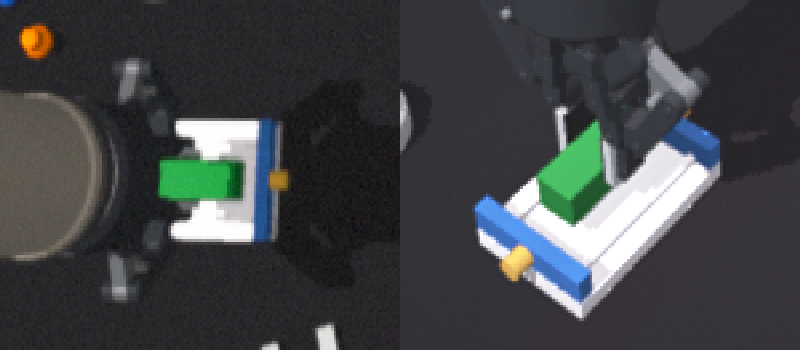

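Both views show green over the cradle seat, centred between the blue cheeks: the right cheek is at (265,180) in the left crop and the near cheek at (530,250) in the right crop. Lowering.

>>> send_rows(
  deltas="-0.006 0.02 0.002 0 0.6;0 0.02 0 0 0.6;0 0.01 0 0 0.6;0 0.007 0 0 0.6",
)

```text
clock: 22.0
eef_pos: [0.4794, 0.2593, 0.0451]
orientation: [-1.227, 1.156, -1.226]
contact_force: [0.1, -0.1, -1.4]
opening: 0.0238
```

```bash
python3 -c "
from h import *
go(.4773,.259,.0413,1.6,1)"
```

```text
pos [479.2 259.   44.8] jaw 1.5 tilt [0.034 0.024] F [-0.2  0.3  0.3] open 24.0 t 22.05
delta frac [-0.0007  0.0137 -0.0079] turn frac -0.0005 after turn: [-0.0007  0.0137 -0.0079]
```

>>> send_rows(
  deltas="0 0.006 -0.004 0 0.6;0 0.005 0 0 0.6;0 0.004 0 0 0.6",
)

```text
clock: 22.35
eef_pos: [0.4783, 0.2588, 0.0413]
orientation: [-1.227, 1.156, -1.227]
contact_force: [-1.8, -2.1, 7.8]
opening: 0.0237
```

```bash
python3 -c "
from h import *
go(.4773,.259,.0413,1.6,1)"
```

```text
pos [478.3 258.9  41.4] jaw 1.5 tilt [0.034 0.025] F [-0.9 -1.5  3.2] open 23.8 t 22.4
delta frac [-0.0007  0.0003 -0.004 ] turn frac -0.0006 after turn: [-0.0007  0.0003 -0.0039]
```

>>> send_rows(
  deltas="0 0 0 0 0.3;0 0 0 0 0.05;0 0 0 0 0.0;0 -0.02 0 0 0;0 -0.1 0 0 0",
)

```text
clock: 22.9
eef_pos: [0.4758, 0.2583, 0.0695]
orientation: [-1.234, 1.158, -1.226]
contact_force: [0.1, -0.3, 0.1]
opening: 0.0423
```

>>> send_rows(
  deltas="0 -0.15 0 0 -0.2;0.04 -0.1 0 0 -0.2;0.1 0 0.004 0 -0.2;0.12 0 0.004 0 -0.2;0.12 0 0.004 0.0 -0.2",
)

```text
clock: 23.4
eef_pos: [0.4811, 0.1726, 0.1435]
orientation: [-1.226, 1.147, -1.214]
contact_force: [0.8, 0.5, -0.2]
opening: 0.0515
```

```bash
python3 -c "
from h import *
go(.4874,-.0146,.0265,4.85)"
```

```text
pos [481.1 172.6 143.5] jaw 2.23 tilt [0.027 0.028] F [ 0.8  0.5 -0.2] open 51.5 t 23.4
delta frac [ 0.736   0.4881 -0.0172] turn frac -0.0146 after turn: [ 0.7345  0.4881 -0.0508]
```

>>> send_rows(
  deltas="0.13 0 0 -0.0146 -0.2;0.13 0 -0.008 0 -0.2;0.13 0 -0.008 0 -0.2;0.12 0.02 -0.008 0 -0.2;0.1 0.04 -0.008 0 -0.2",
)

```text
clock: 23.9
eef_pos: [0.4871, 0.0139, 0.1366]
orientation: [-1.243, 1.104, -1.182]
contact_force: [0.0, -0.1, 0.5]
opening: 0.0511
```

```bash
python3 -c "
from h import *
go(.4874,-.0146,.0265,4.85)"
```

```text
pos [487.1  13.9 136.6] jaw 5.06 tilt [0.03  0.036] F [ 0.  -0.1  0.5] open 51.1 t 23.9
delta frac [ 0.1006  0.4428 -0.0245] turn frac 0.0011 after turn: [ 0.1007  0.4428 -0.0242]
```

>>> send_rows(
  deltas="0.05 -0.1 -0.012 0 -0.2;0.04 -0.15 -0.012 0 -0.2",
)

```text
clock: 24.1
eef_pos: [0.4756, -0.0128, 0.1952]
orientation: [-1.251, 1.119, -1.18]
contact_force: [0.9, 0.2, 0.8]
opening: 0.0513
```

```bash
python3 -c "
from h import *
go(.4874,-.0146,.0265,4.85,4);go(.4874,-.0146,.0265,4.85,1)"
```

```text
pos [478.1 -11.3 197.1] jaw 4.77 tilt [0.03  0.028] F [-0.2  0.1  1.8] open 51.7 t 24.3
delta frac [-0.0047  0.6834  0.0166] turn frac -0.0005 after turn: [-0.0046  0.6834  0.0166]
pos [477.3 -10.9 196.1] jaw 4.83 tilt [0.03  0.026] F [0.4 0.8 0.1] open 51.3 t 24.35
delta frac [-0.0022  0.6793  0.0213] turn frac -0.0001 after turn: [-0.0022  0.6793  0.0213]
```

>>> send_rows(
  deltas="0 0.06 0 0 -0.2;0 0.06 0 0 -0.2;0 0.06 0 0 -0.2;0 0.06 0 0 -0.2;0 0.06 0 0 -0.2",
)

```text
clock: 24.85
eef_pos: [0.477, -0.0082, 0.1155]
orientation: [-1.254, 1.111, -1.17]
contact_force: [0.5, 0.0, -0.1]
opening: 0.0513
```

```bash
python3 -c "
from h import *
go(.4874,-.0146,.0265,4.85)"
```

```text
pos [477.   -8.2 115.5] jaw 5.34 tilt [0.027 0.021] F [ 0.5  0.  -0.1] open 51.3 t 24.85
delta frac [0.0197 0.3573 0.0313] turn frac 0.0027 after turn: [0.0194 0.3573 0.0315]
```

>>> send_rows(
  deltas="0.008 0.05 0.012 0.0027 -0.2;0.008 0.05 0.012 0 -0.2;0.004 0.05 0.008 0 -0.2;0 0.05 0 0 -0.2;0 0.04 0 0 -0.2",
)

```text
clock: 25.35
eef_pos: [0.4849, -0.0122, 0.0484]
orientation: [-1.255, 1.121, -1.169]
contact_force: [0.8, -0.4, 0.7]
opening: 0.0515
```

```bash
python3 -c "
from h import *
go(.4874,-.0146,.027,4.85)"
```

```text
pos [484.9 -12.2  48.4] jaw 5.05 tilt [0.025 0.015] F [ 0.8 -0.4  0.7] open 51.5 t 25.35
delta frac [0.0085 0.0859 0.0077] turn frac 0.0011 after turn: [0.0084 0.0859 0.0078]
```

>>> send_rows(
  deltas="0.004 0.03 0.007 0.001 -0.2;0.004 0.025 0.005 0 -0.2;0 0.02 0 0 -0.2;0 0.01 0 0 -0.2;0 0.002 0 0 -0.2",
)

```text
clock: 25.85
eef_pos: [0.4884, -0.0147, 0.0238]
orientation: [-1.255, 1.124, -1.171]
contact_force: [-0.2, 0.9, 0.8]
opening: 0.0515
```

```bash
python3 -c "
from h import *
go(.4874,-.0146,.027,4.85,2)"
```

```text
pos [488.6 -14.7  24.2] jaw 4.84 tilt [0.025 0.014] F [ 1.4 -0.1 -0.6] open 51.3 t 25.95
delta frac [-0.0004 -0.0114 -0.0046] turn frac -0.0 after turn: [-0.0004 -0.0114 -0.0046]
```

>>> send_rows(
  deltas="0 -0.006 -0.003 0 -0.1;0 0 0 0 0.2;0 0 0 0 0.3;0 0 0 0 0.45;0 0 0 0 0.6",
)

```text
clock: 26.45
eef_pos: [0.4887, -0.0146, 0.0272]
orientation: [-1.253, 1.122, -1.173]
contact_force: [0.4, -0.6, -1.3]
opening: 0.024
```

>>> send_rows(
  deltas="0 0 0 0 0.6;0 0 0 0 0.6",
)

```text
clock: 26.65
eef_pos: [0.4887, -0.0146, 0.0272]
orientation: [-1.253, 1.122, -1.173]
contact_force: [-0.5, 0.6, 0.2]
opening: 0.0242
```

```bash
python3 -c "
from h import *
go(.6543,.0033,.1,0,1)"
```

```text
pos [488.7 -14.6  27.2] jaw 4.85 tilt [0.025 0.017] F [-0.4  0.2  0.8] open 24.4 t 26.7
delta frac [-0.008  -0.2801  0.6712] turn frac 0.027 after turn: [-0.0648 -0.2801  0.6681]
```

>>> send_rows(
  deltas="0 -0.03 0 0 0.6;0 -0.08 0 0.01 0.6;0 -0.12 0.03 0.01 0.6;0 -0.1 0.07 0.007 0.6;-0.01 0 0.1 0 0.6",
)

```text
clock: 27.2
eef_pos: [0.533, -0.0098, 0.1128]
orientation: [-1.218, 1.192, -1.235]
contact_force: [0.8, 0.7, -1.0]
opening: 0.0238
```

>>> send_rows(
  deltas="-0.01 0 0.1 0 0.6;-0.01 0 0.1 0 0.6;-0.01 0 0.09 0 0.6;-0.01 0 0.06 0 0.6;-0.01 0 0.03 0 0.6",
)

```text
clock: 27.7
eef_pos: [0.6339, 0.0024, 0.1174]
orientation: [-1.213, 1.189, -1.238]
contact_force: [0.3, -0.2, -0.3]
opening: 0.0238
```

```bash
python3 -c "
from h import *
go(.6531,.0033,.0372,0)"
```

```text
pos [633.9   2.4 117.4] jaw -0.26 tilt [0.024 0.016] F [ 0.3 -0.2 -0.3] open 23.8 t 27.7
delta frac [-0.0117  0.3219  0.0717] turn frac -0.0015 after turn: [-0.0114  0.3219  0.0718]
```

>>> send_rows(
  deltas="-0.004 0.03 0.025 -0.0015 0.6;-0.004 0.04 0.025 0 0.6;-0.002 0.05 0.015 0 0.6;0 0.04 0 0 0.6;0 0.03 0 0 0.6",
)

```text
clock: 28.2
eef_pos: [0.6506, 0.0042, 0.0664]
orientation: [-1.218, 1.187, -1.233]
contact_force: [-0.6, 1.0, -0.8]
opening: 0.0242
```

```bash
python3 -c "
from h import *
go(.6531,.0033,.0372,0);go(.6531,.0033,.0372,0,3)"
```

```text
pos [650.6   4.2  66.4] jaw 0.07 tilt [0.024 0.013] F [-0.6  1.  -0.8] open 24.2 t 28.2
delta frac [0.0007 0.1169 0.0086] turn frac 0.0004 after turn: [0.0007 0.1169 0.0086]
pos [650.5   4.1  66.9] jaw 0.07 tilt [0.024 0.013] F [ 0.2  0.  -0.1] open 24.0 t 28.35
delta frac [0.0004 0.119  0.0089] turn frac 0.0004 after turn: [0.0003 0.119  0.0089]
```

>>> send_rows(
  deltas="0 0.025 0.006 0 0.6;0 0.025 0.002 0 0.6;0 0.02 0 0 0.6;0 0.02 0 0 0.6;0 0.01 0 0 0.6",
)

```text
clock: 28.85
eef_pos: [0.6544, 0.0035, 0.0423]
orientation: [-1.215, 1.184, -1.235]
contact_force: [-0.3, -0.1, 0.1]
opening: 0.0238
```

```bash
python3 -c "
from h import *
go(.6531,.0033,.0372,0,2)"
```

```text
pos [654.2   3.5  42.3] jaw 0.06 tilt [0.024 0.017] F [-0.9  0.1 -1.1] open 24.3 t 28.95
delta frac [ 0.0003  0.0202 -0.0049] turn frac 0.0003 after turn: [ 0.0003  0.0202 -0.0049]
```

>>> send_rows(
  deltas="0 0.008 -0.005 0 0.6;0 0.006 -0.001 0 0.6;0 0.005 0 0 0.6",
)

```text
clock: 29.25
eef_pos: [0.6533, 0.0035, 0.0379]
orientation: [-1.214, 1.183, -1.235]
contact_force: [-0.1, 0.1, -0.8]
opening: 0.024
```

```bash
python3 -c "
from h import *
go(.6531,.0033,.0372,0,2)"
```

```text
pos [653.1   3.4  37.7] jaw 0.06 tilt [0.024 0.018] F [-0.6 -0.6 -0.9] open 24.2 t 29.35
delta frac [0.0005 0.002  0.    ] turn frac 0.0003 after turn: [0.0005 0.002  0.    ]
```

>>> send_rows(
  deltas="0 0.003 0 0 0.6;0 0.003 0 0 0.6",
)

```text
clock: 29.55
eef_pos: [0.6533, 0.0035, 0.0372]
orientation: [-1.214, 1.183, -1.235]
contact_force: [-2.7, -0.2, 5.0]
opening: 0.0239
```

```bash
python3 -c "
from h import *
go(.6531,.0033,.0372,0,1)"
```

```text
pos [653.3   3.5  37.3] jaw 0.05 tilt [0.024 0.019] F [-1.2 -0.4  5. ] open 23.7 t 29.6
delta frac [ 0.0008  0.0003 -0.001 ] turn frac 0.0003 after turn: [ 0.0008  0.0003 -0.001 ]
```

>>> send_rows(
  deltas="0 0 0 0 0.3;0 0 0 0 0.05;0 0 0 0 0.0;0 -0.02 0 0 0;0 -0.1 0 0 0",
)

```text
clock: 30.1
eef_pos: [0.6503, 0.0036, 0.0638]
orientation: [-1.219, 1.188, -1.232]
contact_force: [-0.1, 0.6, -0.2]
opening: 0.0428
```

>>> send_rows(
  deltas="0 -0.15 0 0 0;0.04 -0.1 -0.04 0 0;0.1 0 -0.09 0 0;0.11 0 -0.1 0 0;0.11 0 -0.1 0 0",
)

```text
clock: 30.6
eef_pos: [0.572, -0.0783, 0.1352]
orientation: [-1.209, 1.171, -1.226]
contact_force: [0.3, -1.6, -0.5]
opening: 0.0426
```

```bash
python3 -c "
from h import *
go(.460,-.2082,.029,2.04)"
```

```text
pos [572.  -78.3 135.2] jaw 0.76 tilt [0.018 0.027] F [ 0.3 -1.6 -0.5] open 42.6 t 30.6
delta frac [ 0.5058  0.4218 -0.4662] turn frac -0.0071 after turn: [ 0.4953  0.4218 -0.4774]
```

>>> send_rows(
  deltas="0.11 0 -0.11 -0.007 0.05;0.11 0 -0.11 0 0.05;0.11 0 -0.11 0 0.05;0.09 0 -0.08 0 0.05;0.03 0 -0.03 0 0.05",
)

```text
clock: 31.1
eef_pos: [0.4592, -0.2022, 0.1367]
orientation: [-1.219, 1.154, -1.217]
contact_force: [-0.2, -1.1, 0.2]
opening: 0.0405
```

```bash
cat > m2.py <<'E'
from h import *
import sys
for n in("top","side"):
    c=grab(n,n+sys.argv[1]); print(n)
    for k,zt,xy in(("white",.034,(.653,.003)),("yellow",.034,(.653,.098)),("black",.034,(.653,-.092)),("green",.036,(.478,.258)),("blue",.027,(.5158,-.2138)),("red",.027,(.460,-.208)),("red",.058,(.653,-.045)),("blue",.058,(.653,.05))):
        r=find(c,k,zt,xy,.06); print(k,None if r is None else r.tolist())
E
python3 m2.py _2;  python3 -c "
from h import *
go(.460,-.2082,.029,2.04)"
```

```text
top
white [653.1, 1.9, 0.83, 25.2, 75.2, 436.0]
yellow [653.4, 97.4, -0.58, 24.2, 75.1, 408.0]
black [652.0, -92.8, 0.51, 22.6, 72.5, 388.0]
green [477.7, 256.3, 1.57, 21.5, 75.1, 406.0]
blue [515.4, -202.5, 2.52, 23.8, 52.3, 318.0]
red [460.5, -198.1, 2.69, 24.6, 54.0, 358.0]
red None
blue None
side
white [653.5, 4.7, 0.17, 26.7, 76.6, 296.0]
yellow [655.3, 99.9, 0.57, 25.5, 75.6, 337.0]
black [654.2, -88.8, -0.21, 27.2, 75.0, 238.0]
green [478.4, 259.6, 1.51, 24.8, 74.7, 721.0]
blue [517.3, -211.4, 2.65, 26.0, 76.7, 226.0]
red [460.9, -206.7, 2.59, 24.9, 77.1, 241.0]
red None
blue None
pos [ 460.7 -200.4  136.8] jaw 1.88 tilt [0.023 0.03 ] F [-0.2  0.   0.3] open 40.7 t 31.2
delta frac [ 0.0214  0.4313 -0.0166] turn frac -0.0009 after turn: [ 0.0213  0.4313 -0.0167]
```

View pics/side_2.png

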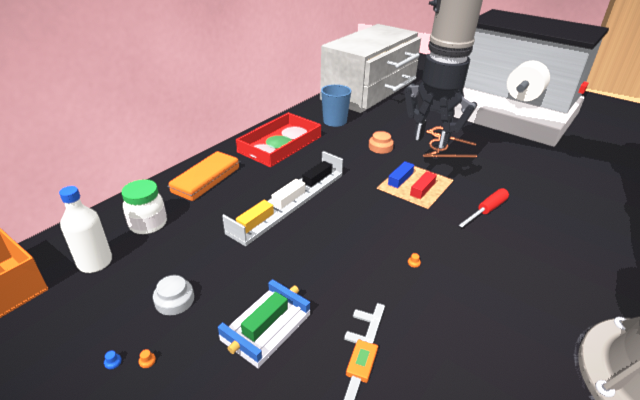

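The side view shows white seated in the lower course at (290,193), level with yellow and black. Green lies in the cradle at (265,315), and blue and red are on the mat. White's measured y matches green's old one within 0.3 mm. Picking red next.

>>> send_rows(
  deltas="0.02 -0.12 -0.016 -0.001 0.05;0.01 -0.12 0 0 0.05",
)

```text
clock: 31.4
eef_pos: [0.4549, -0.2015, 0.1945]
orientation: [-1.221, 1.154, -1.2]
contact_force: [0.4, -0.9, 1.2]
opening: 0.0407
```

```bash
python3 -c "
from h import *
go(.460,-.2082,.029,2.04,5)"
```

```text
pos [ 455.2 -201.3  193.7] jaw 2.45 tilt [0.016 0.025] F [ 0.3  0.3 -0.8] open 40.9 t 31.65
delta frac [0.0178 0.6592 0.0018] turn frac 0.0023 after turn: [0.0178 0.6592 0.0019]
```

>>> send_rows(
  deltas="0 0.06 0 0 0.05;0 0.06 0 0 0.05;0 0.06 0 0 0.05;0 0.06 0 0 0.05;0 0.06 0 0 0.05",
)

```text
clock: 32.15
eef_pos: [0.4585, -0.1958, 0.1123]
orientation: [-1.224, 1.15, -1.188]
contact_force: [-0.7, -1.1, 0.8]
opening: 0.0406
```

```bash
python3 -c "
from h import *
go(.460,-.2082,.029,2.04)"
```

```text
pos [ 458.5 -195.8  112.3] jaw 2.97 tilt [0.01  0.022] F [-0.7 -1.1  0.8] open 40.6 t 32.15
delta frac [ 0.0464  0.3338 -0.0039] turn frac 0.0052 after turn: [ 0.0465  0.3338 -0.0032]
```

>>> send_rows(
  deltas="0.018 0.04 0 0.005 0.05;0.018 0.05 0 0 0.05;0.01 0.05 0 0 0.05;0.004 0.05 0 0 0.05;0 0.04 0 0 0.05",
)

```text
clock: 32.65
eef_pos: [0.4592, -0.2067, 0.0475]
orientation: [-1.218, 1.166, -1.193]
contact_force: [-0.2, 0.0, -0.5]
opening: 0.0409
```

```bash
python3 -c "
from h import *
go(.460,-.2082,.029,2.04)"
```

```text
pos [ 459.2 -206.7   47.5] jaw 2.19 tilt [0.005 0.017] F [-0.2  0.  -0.5] open 40.9 t 32.65
delta frac [0.0055 0.074  0.0017] turn frac 0.0008 after turn: [0.0055 0.074  0.0017]
```

>>> send_rows(
  deltas="0.005 0.025 0.002 0.001 0.05;0.002 0.02 0 0 0.05;0 0.015 0 0 0.05;0 0.008 0 0 0.05;0 0.003 0 0 0.05",
)

```text
clock: 33.15
eef_pos: [0.46, -0.2085, 0.0273]
orientation: [-1.217, 1.17, -1.195]
contact_force: [-0.4, -0.5, -0.7]
opening: 0.0404
```

```bash
python3 -c "
from h import *
go(.460,-.2082,.029,2.04,2)"
```

```text
pos [ 460.1 -208.5   27.5] jaw 1.99 tilt [0.005 0.016] F [-0.7  0.2 -0. ] open 40.5 t 33.25
delta frac [-0.0013 -0.0059 -0.0001] turn frac -0.0003 after turn: [-0.0013 -0.0059 -0.0001]
```

>>> send_rows(
  deltas="-0.001 -0.006 0 0 0.05;0 0 0 0 0.2;0 0 0 0 0.3;0 0 0 0 0.45;0 0 0 0 0.6",
)

```text
clock: 33.75
eef_pos: [0.4609, -0.2085, 0.0305]
orientation: [-1.216, 1.167, -1.197]
contact_force: [-0.3, -1.2, -2.3]
opening: 0.0242
```

>>> send_rows(
  deltas="0 0 0 0 0.6;0 0 0 0 0.6",
)

```text
clock: 33.95
eef_pos: [0.4609, -0.2085, 0.0304]
orientation: [-1.216, 1.167, -1.197]
contact_force: [0.7, -1.0, 0.9]
opening: 0.0239
```

```bash
python3 -c "
from h import *
go(.460,-.2082,.029,2.04,1)"
```

```text
pos [ 460.9 -208.5   30.4] jaw 1.99 tilt [0.006 0.019] F [ 0.5  1.2 -0.2] open 23.8 t 34.0
delta frac [-0.0016  0.0057 -0.0037] turn frac -0.0003 after turn: [-0.0016  0.0057 -0.0037]
```

>>> send_rows(
  deltas="0 -0.03 0 0 0.6;0 -0.08 0 0 0.6;0 -0.12 0 0 0.6;0 -0.12 0.03 0 0.6;-0.05 -0.05 0.07 0.006 0.6",
)

```text
clock: 34.5
eef_pos: [0.4779, -0.1961, 0.1314]
orientation: [-1.211, 1.195, -1.207]
contact_force: [1.4, -0.5, -1.0]
opening: 0.0238
```

>>> send_rows(
  deltas="-0.08 0 0.09 0.005 0.6;-0.08 0 0.09 0 0.6;-0.08 0 0.09 0 0.6;-0.08 0 0.09 0 0.6;-0.08 0 0.09 0 0.6",
)

```text
clock: 35.0
eef_pos: [0.5945, -0.0978, 0.1372]
orientation: [-1.2, 1.207, -1.231]
contact_force: [0.5, 0.3, -1.6]
opening: 0.0243
```

```bash
python3 -c "
from h import *
go(.6531,-.0448,.0614,0)"
```

```text
pos [594.5 -97.8 137.2] jaw -0.82 tilt [0.008 0.012] F [ 0.5  0.3 -1.6] open 24.3 t 35.0
delta frac [-0.2179  0.3043  0.2279] turn frac -0.0046 after turn: [-0.2146  0.3043  0.231 ]
```

>>> send_rows(
  deltas="-0.07 0 0.07 -0.0046 0.6;-0.06 0 0.07 0 0.6;-0.05 0.01 0.05 0 0.6;-0.02 0.02 0.02 0 0.6;-0.01 0.02 0.005 0 0.6",
)

```text
clock: 35.5
eef_pos: [0.6523, -0.0378, 0.1255]
orientation: [-1.206, 1.193, -1.213]
contact_force: [-1.2, -0.5, -2.0]
opening: 0.0238
```

```bash
python3 -c "
from h import *
go(.6531,-.0448,.0614,0);go(.6531,-.0448,.0614,0,4)"
```

```text
pos [652.3 -37.8 125.5] jaw 0.41 tilt [0.004 0.013] F [-1.2 -0.5 -2. ] open 23.8 t 35.5
delta frac [ 0.0271  0.2564 -0.0003] turn frac 0.0023 after turn: [ 2.710e-02  2.564e-01 -1.000e-04]
pos [651.3 -39.7 125.5] jaw 0.29 tilt [0.005 0.012] F [ 0.1 -0.1 -1.5] open 23.8 t 35.7
delta frac [0.019  0.2567 0.004 ] turn frac 0.0016 after turn: [0.019  0.2567 0.0041]
```

>>> send_rows(
  deltas="0.012 0.04 0.004 0.0016 0.6;0.008 0.04 0 0 0.6;0 0.04 0 0 0.6;0 0.04 0 0 0.6;0 0.03 0 0 0.6",
)

```text
clock: 36.2
eef_pos: [0.6523, -0.0503, 0.0754]
orientation: [-1.203, 1.2, -1.226]
contact_force: [-0.8, -0.2, -1.5]
opening: 0.0241
```

```bash
python3 -c "
from h import *
go(.6531,-.0448,.0614,0,2)"
```

```text
pos [651.4 -50.2  74.7] jaw -0.33 tilt [0.008 0.01 ] F [ 0.3  0.4 -1.4] open 23.8 t 36.3
delta frac [-0.0219  0.0532  0.0061] turn frac -0.0018 after turn: [-0.0219  0.0532  0.0063]
```

>>> send_rows(
  deltas="-0.012 0.01 0.004 -0.0018 0.6;-0.008 0.01 0.002 0 0.6;0 0.01 0 0 0.6;0 0.01 0 0 0.6",
)

```text
clock: 36.7
eef_pos: [0.6546, -0.0435, 0.0654]
orientation: [-1.206, 1.194, -1.22]
contact_force: [-0.5, 0.5, -1.5]
opening: 0.0242
```

```bash
python3 -c "
from h import *
go(.6531,-.0448,.0614,0,3)"
```

```text
pos [654.2 -43.8  65.2] jaw 0.08 tilt [0.008 0.013] F [-0.3 -0.6 -1. ] open 24.3 t 36.85
delta frac [ 0.0039  0.0151 -0.0047] turn frac 0.0004 after turn: [ 0.0039  0.0151 -0.0047]
```

>>> send_rows(
  deltas="0.0035 0.006 -0.005 0 0.6;0 0.004 0 0 0.6;0 0.003 0 0 0.6",
)

```text
clock: 37.15
eef_pos: [0.6533, -0.0452, 0.0623]
orientation: [-1.205, 1.195, -1.221]
contact_force: [0.9, 0.3, -1.3]
opening: 0.0238
```

```bash
python3 -c "
from h import *
go(.6531,-.0448,.0614,0,2)"
```

```text
pos [653.2 -45.2  62.2] jaw 0.05 tilt [0.008 0.013] F [ 0.3 -0.8 -1.4] open 24.1 t 37.25
delta frac [-0.0015  0.0031 -0.0003] turn frac 0.0003 after turn: [-0.0015  0.0031 -0.0003]
```

>>> send_rows(
  deltas="-0.0015 0.003 0 0 0.6;0 0.003 0 0 0.6;0 0.002 0 0 0.6",
)

```text
clock: 37.55
eef_pos: [0.6534, -0.045, 0.0615]
orientation: [-1.205, 1.194, -1.222]
contact_force: [-1.8, -1.0, 3.2]
opening: 0.0238
```

```bash
python3 -c "
from h import *
go(.6531,-.0448,.0614,0,1)"
```

```text
pos [653.4 -45.   61.5] jaw 0.03 tilt [0.008 0.014] F [-1.9 -0.6  3.3] open 23.8 t 37.6
delta frac [-0.0007  0.0004 -0.0011] turn frac 0.0002 after turn: [-0.0007  0.0004 -0.0011]
```

>>> send_rows(
  deltas="0 0 0 0 0.3;0 0 0 0 0.05;0 0 0 0 0.0;0 -0.02 0 0 0;0 -0.1 0 0 -0.1",
)

```text
clock: 38.1
eef_pos: [0.6507, -0.0447, 0.0879]
orientation: [-1.21, 1.199, -1.218]
contact_force: [0.4, -0.8, -0.5]
opening: 0.0469
```

>>> send_rows(
  deltas="0 -0.15 0 0 -0.1;0.04 -0.05 -0.04 -0.004 -0.1;0.1 0 -0.08 -0.004 -0.1;0.12 0 -0.1 0 -0.1;0.12 0 -0.1 0 -0.1",
)

```text
clock: 38.6
eef_pos: [0.578, -0.1336, 0.1457]
orientation: [-1.213, 1.161, -1.191]
contact_force: [0.3, -0.5, 0.0]
opening: 0.0469
```

```bash
python3 -c "
from h import *
go(.5158,-.2138,.0295,1.98)"
```

```text
pos [ 578.  -133.6  145.7] jaw 2.39 tilt [0.002 0.023] F [ 0.3 -0.5  0. ] open 46.9 t 38.6
delta frac [ 0.3091  0.4593 -0.2726] turn frac 0.0023 after turn: [ 0.311   0.4593 -0.2704]
```

>>> send_rows(
  deltas="0.09 0 -0.08 0.002 -0.1;0.09 0.02 -0.08 0 -0.1;0.07 0.05 -0.06 0 -0.1;0.03 0.06 -0.03 0 -0.1;0.01 0.06 -0.01 0 -0.1",
)

```text
clock: 39.1
eef_pos: [0.5133, -0.2204, 0.101]
orientation: [-1.207, 1.163, -1.214]
contact_force: [-0.4, 0.7, 0.1]
opening: 0.0472
```

```bash
python3 -c "
from h import *
go(.5158,-.2138,.0295,1.98);go(.5158,-.2138,.0295,1.98,2)"
```

```text
pos [ 513.3 -220.4  101. ] jaw 1.41 tilt [0.012 0.03 ] F [-0.4  0.7  0.1] open 47.2 t 39.1
delta frac [-0.0298  0.286   0.0021] turn frac -0.0032 after turn: [-0.0297  0.286   0.0024]
pos [ 511.8 -219.3   99.2] jaw 1.44 tilt [0.01  0.026] F [ 0.  -0.2  0.6] open 46.7 t 39.2
delta frac [-0.0241  0.2787  0.0094] turn frac -0.003 after turn: [-0.024   0.2787  0.0097]
```

>>> send_rows(
  deltas="-0.012 0.04 0.005 -0.003 -0.1;-0.01 0.05 0.004 0 -0.1;0 0.05 0 0 -0.1;0 0.05 0 0 -0.1;0 0.03 0 0 -0.1",
)

```text
clock: 39.7
eef_pos: [0.5201, -0.2109, 0.0432]
orientation: [-1.211, 1.151, -1.202]
contact_force: [0.7, -1.2, 0.4]
opening: 0.0472
```

```bash
python3 -c "
from h import *
go(.5158,-.2138,.0295,1.98,1)"
```

```text
pos [ 519.2 -210.6   42.1] jaw 2.31 tilt [0.009 0.031] F [-1.3 -0.1 -0.7] open 46.8 t 39.75
delta frac [ 0.0117  0.05   -0.0158] turn frac 0.0018 after turn: [ 0.0118  0.05   -0.0158]
```

>>> send_rows(
  deltas="0.008 0.015 -0.012 0.002 -0.1;0.004 0.015 -0.003 0 -0.1;0 0.012 0 0 -0.1;0 0.006 0 0 -0.1",
)

```text
clock: 40.15
eef_pos: [0.516, -0.2145, 0.029]
orientation: [-1.208, 1.158, -1.206]
contact_force: [0.4, 0.4, -0.0]
opening: 0.047
```

```bash
python3 -c "
from h import *
go(.5158,-.2138,.0295,1.98,2)"
```

```text
pos [ 516.  -214.4   29.1] jaw 1.91 tilt [0.009 0.031] F [-0.5 -0.  -0.4] open 46.8 t 40.25
delta frac [-0.0025 -0.0016 -0.0008] turn frac -0.0004 after turn: [-0.0025 -0.0016 -0.0008]
```

>>> send_rows(
  deltas="-0.002 0 0 0 -0.1;0 0 0 0 0.2;0 0 0 0 0.3;0 0 0 0 0.45;0 0 0 0 0.6",
)

```text
clock: 40.75
eef_pos: [0.517, -0.214, 0.0303]
orientation: [-1.207, 1.156, -1.207]
contact_force: [0.3, -0.7, -1.0]
opening: 0.0238
```

>>> send_rows(
  deltas="0 0 0 0 0.6;0 0 0 0 0.6",
)

```text
clock: 40.95
eef_pos: [0.517, -0.214, 0.0303]
orientation: [-1.207, 1.156, -1.207]
contact_force: [0.3, 0.3, 0.0]
opening: 0.0238
```

```bash
python3 -c "
from h import *
go(.6531,.0502,.0614,0,1)"
```

```text
pos [ 516.9 -214.    30.3] jaw 1.92 tilt [0.01  0.033] F [-0.8 -0.5  1.1] open 24.3 t 41.0
delta frac [-1.0369 -0.1157  0.5835] turn frac 0.0107 after turn: [-1.0558 -0.1157  0.5485]
```

>>> send_rows(
  deltas="0 -0.03 0 0 0.6;0 -0.08 0 0 0.6;0 -0.13 0 0 0.6;-0.03 -0.15 0.03 0 0.6;-0.08 -0.05 0.05 0.006 0.6",
)

```text
clock: 41.5
eef_pos: [0.5277, -0.1882, 0.1418]
orientation: [-1.202, 1.183, -1.221]
contact_force: [0.6, -0.5, -0.8]
opening: 0.0238
```

>>> send_rows(
  deltas="-0.12 0 0.06 0.004 0.6;-0.12 0 0.06 0 0.6;-0.12 0 0.06 0 0.6;-0.12 0 0.06 0 0.6;-0.12 0 0.06 0 0.6",
)

```text
clock: 42.0
eef_pos: [0.6077, -0.0389, 0.1491]
orientation: [-1.188, 1.19, -1.247]
contact_force: [0.4, 0.0, -1.3]
opening: 0.0235
```

```bash
python3 -c "
from h import *
go(.6529,.0500,.0613,0)"
```

```text
pos [607.7 -38.9 149.1] jaw -0.91 tilt [0.014 0.032] F [ 0.4  0.  -1.3] open 23.5 t 42.0
delta frac [-0.3633  0.3517  0.1637] turn frac -0.005 after turn: [-0.3607  0.3517  0.1694]
```

>>> send_rows(
  deltas="-0.11 0 0.05 -0.005 0.6;-0.1 0 0.05 0 0.6;-0.08 0 0.04 0 0.6;-0.04 0 0.02 0 0.6;-0.01 0 0.01 0 0.6",
)

```text
clock: 42.5
eef_pos: [0.6521, 0.0574, 0.1512]
orientation: [-1.196, 1.173, -1.225]
contact_force: [-0.8, 1.2, -0.4]
opening: 0.0239
```

```bash
python3 -c "
from h import *
go(.6529,.0500,.0613,0);go(.6529,.0500,.0613,0,4)"
```

```text
pos [652.1  57.4 151.2] jaw 0.56 tilt [0.009 0.033] F [-0.8  1.2 -0.4] open 23.9 t 42.5
delta frac [ 0.0263  0.3597 -0.0089] turn frac 0.0031 after turn: [ 0.0264  0.3597 -0.0086]
pos [651.8  53.4 150.9] jaw 0.3 tilt [0.012 0.033] F [-0.7 -0.4 -0.7] open 24.0 t 42.7
delta frac [ 0.0093  0.3586 -0.0076] turn frac 0.0017 after turn: [ 0.0093  0.3586 -0.0076]
```

>>> send_rows(
  deltas="0.005 0.05 -0.005 0.0017 0.6;0.004 0.06 0 0 0.6;0 0.06 0 0 0.6;0 0.06 0 0 0.6;0 0.04 0 0 0.6",
)

```text
clock: 43.2
eef_pos: [0.6524, 0.0419, 0.0796]
orientation: [-1.192, 1.184, -1.245]
contact_force: [-0.5, -0.2, -1.0]
opening: 0.0236
```

```bash
python3 -c "
from h import *
go(.6529,.0500,.0613,0,2)"
```

```text
pos [651.5  41.9  78.9] jaw -0.57 tilt [0.017 0.031] F [-0.8 -0.5  0.1] open 24.0 t 43.3
delta frac [-0.0335  0.0699  0.0029] turn frac -0.0032 after turn: [-0.0335  0.0699  0.0032]
```

>>> send_rows(
  deltas="-0.015 0.015 0.002 -0.003 0.6;-0.014 0.015 0 0 0.6;-0.004 0.012 0 0 0.6;0 0.01 0 0 0.6",
)

```text
clock: 43.7
eef_pos: [0.6543, 0.0523, 0.0668]
orientation: [-1.195, 1.175, -1.236]
contact_force: [-0.6, -0.6, -1.8]
opening: 0.0238
```

```bash
python3 -c "
from h import *
go(.6529,.0500,.0613,0,3)"
```

```text
pos [654.1  51.7  66.7] jaw 0.05 tilt [0.016 0.035] F [ 0.4  0.4 -1.2] open 23.9 t 43.85
delta frac [ 0.0065  0.0216 -0.0056] turn frac 0.0003 after turn: [ 0.0066  0.0216 -0.0056]
```

>>> send_rows(
  deltas="0.005 0.007 -0.005 0 0.6;0.001 0.006 -0.001 0 0.6;0 0.004 0 0 0.6",
)

```text
clock: 44.15
eef_pos: [0.6532, 0.0496, 0.063]
orientation: [-1.194, 1.175, -1.238]
contact_force: [-0.1, 0.4, -0.7]
opening: 0.0241
```

```bash
python3 -c "
from h import *
go(.6529,.0500,.0613,0,2)"
```

```text
pos [653.1  49.5  62.9] jaw 0.02 tilt [0.016 0.036] F [ 0.4  0.1 -1. ] open 23.9 t 44.25
delta frac [-0.002   0.0062 -0.0011] turn frac 0.0001 after turn: [-0.002   0.0062 -0.0011]
```

>>> send_rows(
  deltas="-0.002 0.004 0 0 0.6;0 0.004 0 0 0.6;0 0.003 0 0 0.6",
)

```text
clock: 44.55
eef_pos: [0.6534, 0.0499, 0.0613]
orientation: [-1.195, 1.175, -1.239]
contact_force: [-2.2, -1.0, 6.4]
opening: 0.0238
```

```bash
python3 -c "
from h import *
go(.6529,.0500,.0613,0,1)"
```

```text
pos [653.4  49.9  61.4] jaw -0.0 tilt [0.017 0.036] F [-2.7 -1.5  3.9] open 24.1 t 44.6
delta frac [-0.0003  0.0003 -0.002 ] turn frac -0.0 after turn: [-0.0003  0.0003 -0.002 ]
```

Blue is in contact at the expected height. Releasing and backing away, then a final check.

>>> send_rows(
  deltas="0 0 0 0 0.3;0 0 0 0 0.05;0 0 0 0 0.0;0 -0.02 0 0 0;0 -0.1 0 0 -0.1",
)

```text
clock: 45.1
eef_pos: [0.6498, 0.0498, 0.0874]
orientation: [-1.2, 1.179, -1.236]
contact_force: [-0.9, 0.8, -0.0]
opening: 0.0472
```

>>> send_rows(
  deltas="0 -0.15 0 0 -0.2;0.02 -0.1 -0.1 0 -0.2;0.12 0 -0.14 0 -0.2;0.15 0 -0.14 0 -0.2;0.15 0 -0.14 0 -0.2",
)

```text
clock: 45.6
eef_pos: [0.5229, -0.0513, 0.1545]
orientation: [-1.188, 1.16, -1.227]
contact_force: [0.2, -2.1, 0.4]
opening: 0.0513
```

>>> send_rows(
  deltas="0.15 0 -0.1 0 -0.2;0.15 0 -0.05 0 -0.2;0.15 0 0 0 -0.2;0.15 0 0 0 -0.2;0.05 0 0 0 -0.2",
)

```text
clock: 46.1
eef_pos: [0.4794, -0.225, 0.157]
orientation: [-1.192, 1.161, -1.236]
contact_force: [-0.4, -0.7, -0.3]
opening: 0.051
```

```bash
python3 -c "
from h import *
go(.46,-.2,.15,0,3)"; python3 m2.py _3
```

```text
pos [ 480.7 -219.1  156.7] jaw 0.86 tilt [0.012 0.045] F [-1.   0.5 -0.1] open 51.0 t 46.25
delta frac [-0.0781  0.0221 -0.0827] turn frac 0.0048 after turn: [-0.0768  0.0221 -0.0839]
top
white [652.7, 2.2, 88.42, 19.0, 25.9, 109.0]
yellow [653.6, 112.3, -1.97, 24.9, 44.1, 242.0]
black [652.0, -107.0, 2.22, 23.0, 43.0, 230.0]
green [477.7, 256.7, 1.5, 21.4, 74.7, 395.0]
blue None
red None
red [651.9, -46.3, 0.43, 24.0, 73.5, 437.0]
blue [652.3, 49.0, -0.09, 23.8, 72.2, 422.0]
side
white [645.0, 2.8, 2.88, 15.0, 65.0, 72.0]
yellow [655.3, 112.0, 0.39, 25.8, 49.3, 230.0]
black [651.0, -110.4, 22.83, 20.5, 41.3, 85.0]
green [478.4, 259.5, 1.53, 24.9, 74.9, 724.0]
blue None
red None
red [653.4, -43.2, -0.19, 27.3, 77.4, 269.0]
blue [653.6, 52.2, 0.48, 26.7, 76.0, 325.0]
```

View pics/top_3.png

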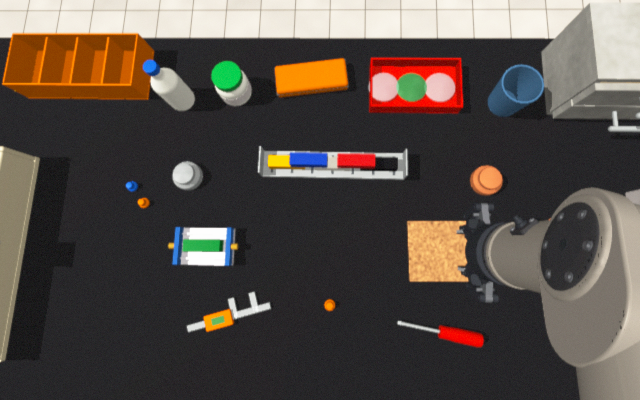

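View pics/side_3.png

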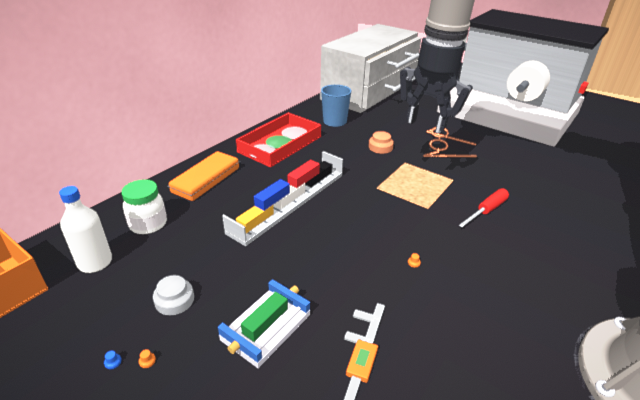

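Against the start images, red is off by about (-0.9, -0.4) mm and blue by (-0.8, +0.5) mm, both within 1 mm. Yellow and black have not moved by more than the measuring noise. Green lies flat in the cradle and the gripper is clear of everything. Handing in.

```bash
python3 -c "
from cell import robot
print(robot.close_job())"
```

```text
the job is handed in; nothing more can be done
None
```

The job is done in the order asked and handed in at about 46 s of the 125 s. Blue and red went to the mat, green into the cradle and white into green's gap, then red and blue went back onto the upper course. Every stick was lowered until light contact (at most about 8 N at the wrist) before I released it.

**Last checks, from both cameras:**
- **Red and blue:** each is within about 1 mm of where it started, and within about 1° in heading.
- **White:** its centre was within about 0.5 mm of where green had been, before red and blue covered it again.
- **Green:** it lies flat in the cradle, centred and turned about 1.5° to match it.
- **Yellow and black:** no movement beyond measuring noise. Black in the side view is partly hidden, so that reading is poor.
- **Gripper:** clear of everything at hand-in.

**Where things disagreed:**
- The two cameras differed by about 2–3 mm in y, so I relied on averages and on before/after differences within the same camera.
- White against the midpoint of yellow and black read 0.4 mm off in the top view and 0.9 mm in the side view.
- The tool leaned up to about 2.9° during the moves. I reduced it where it mattered, and it did not show in the final placements.

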